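# Hang the loaded weighing pan on the scale's swinging hook

## Robot

A 6-joint arm with a two-finger parallel gripper is mounted at the origin on a cart in front of the work surface, level with it; the furniture and walls round the work are solid. World frame = base frame: x ahead of the robot, y to its left, z up, the work surface at z = 0. Lengths are in m, angles in rad, forces in N, time in s.
With the tool pointing down it reaches from about 0.4 to 0.825 m from the base axis. Payload 7 kg.
Tool frame: the origin (TCP) lies midway between the tips of the shut fingers; the grasp point (between the pads) lies 19 mm behind it (robot.grip_depth is the distance from the TCP to the grasp point, in m); z points along the fingers, y is the line along which they close (so a half turn about z gives the same grasp; the last joint's range is limited). The gripper opens to 88 mm and grips with 3 to 60 N. Pads are 19 mm wide; open, the fingers measure 130 mm over their backs; the gripper's body (78 mm by 193 mm) begins 47 mm behind the grasp point.
Start: joints at [-1.042, 0.359, 0.012, 0, -1.224, -0.288], TCP at [0.161, -0.656, 0.227] pointing down, gripper open.
Joint ranges: [-3.07, 3.07], [-1.43, 2.12], [-1.02, 1.25], [-3.03, 1.67], [-3.05, -0], [-3.03, 3.03]. Speed limits (rad/s): [2.39, 2.39, 3.01, 3.14, 3.14, 3.14].

## Interface

Orientations are given as a unit quaternion [x, y, z, w].
In Python, from bench import robot, cams gives the robot as it stands.
- The arm moves only by the shell command python3 -m jog 'ROWS' [FORCE]. ROWS is rows parted by semicolons, their numbers by spaces, 1 to 20 of them, each of 7 numbers: dx, dy, dz in m, then a rotation vector rx, ry, rz in rad, then the finger opening in m; each row shifts and turns the commanded pose from where the row before left it, along the tool's axes as they then stand; what a row does not reach is not made up. A row lasts 1/10 s, in which the tool goes at most 0.05 m and 0.15 rad, less where a joint would pass 70% of its speed; a pose out of reach is approached as far as the arm can. The fingers move at their own pace and stop on an object; FORCE is the grip in N (left out, the last holds). Time passes only in rows, so rows that do not move let the fingers close. It prints the time, the measured TCP pose, the force, the opening and the grip force at its end.
- robot.observe(): the state, without advancing time (a new reading comes with each control period).
- cams.grab_frame(name): name is "scene" or "side" or "wrist"; returns a dict with "image" (420x560x3 uint8, blue, green, red), "mtx" (3x3 intrinsics, pixels), "distortion" ([k1, k2, p1, p2, k3] as OpenCV has them; the pictures are not rectified), "rvec" (rotation vector, rad) and "tvec" (3), from world to camera coordinates, as OpenCV has them; the wrist camera has in their place "hand_eye" (4x4, takes a point from camera to tool coordinates, whose origin is the TCP and whose axes are the flange's). Camera axes: x right, y down, z forward; pixel columns grow to the right and rows downward; lengths in m; the calibration is good to about 2 mm. A picture is of the moment at which its call begins: read the wrist's pose just before it. There is no depth.
- robot.finish_job(): hands the job in; it is judged then, once.
The state is a dict: "time_s": time; "joints": joint angles; "dq": joint speeds; "joint_torque": joint torques, N m; "position": TCP position; "eef_rot": TCP orientation; "wrist_force": force on the tool from outside, world axes, zero at the start; "moment": the same for the moment, N m; "width": finger opening in m; "grip_force": force on a finger pad.
Only numpy, scipy, OpenCV 4.12 (cv2) and the standard library are available. Lean on these libraries where they do the work, as an engineer would, in place of code of your own. Each camera call takes 0.05 s, during which the arm holds its last target. There are 200 camera calls.

## Task

The hanging scale has been knocked and its hook is swinging: steady it with a light touch until it hangs straight down and still by itself, then hang the pan of nuts on it by its bail, past the spring latch, so that the bail lies in the bottom of the hook with the latch shut and the pan hangs free and still, ready to be read. Be gentle: the scale is rated for only 10 N; spill no nuts and leave everything else on the bench alone.

Things in the scene. Friction and masses are not known exactly. Their poses are not given: they have to be found in the camera images.
- stand: Fixed bench gallows with a green foot. Origin on the bench top straight below the pin the scale hangs from; x horizontal, roughly away from the robot; y left; z up. Foot plate x -62 to 62, y -187 to 30 mm, 14 mm thick; column 27 mm across at x 0, y -155; arm 22 mm square over the pin, z 419 to 441. Scale, hook and latch are part of it: no contact on any of them may pass 10 N.
- pin (a point): Middle of the clevis pin (along the stand's y, 400 mm above the bench) from which the scale hangs; it swings in the stand's x-z plane only. Below the pin: yellow scale box 36x64x74 mm (x, y, z) from 26 to 100 mm; neck 18 mm across down to 116 mm, 13 mm across to 142 mm; then the hook, which does not turn.
- pendant (a joint): Swing angle of scale and hook, rad: 0 plumb, positive with the hook swung to the stand's +x, away from the robot. Swings at about 1.3 Hz with very little damping; rigid stops at -0.18 and 0.18. About 0.6 kg, but light to move: some 0.6 N at the hook pushes it to a stop, which is then felt as a sharp rise of force.
- latch (a joint): Opening of the hook's brass spring latch, rad: 0 shut, 0.75 fully in. 5 mm bar hinged 142 mm below the pin and 7 mm behind its line, slanting down to the inside of the hook's point; opens inwards only, spring 0.05 N m shut, 0.1 N m/rad more. The bail's bar coming in over the point presses it in with 2 to 4 N, having first swung the hook to its far stop; it snaps shut above the seated bar.
- hook_seat (a point): Where the centre of the bail's bar lies when it rests in the bottom of the hook, 196 mm below the pin. Moves and turns with the hook; its axes are the stand's when plumb. The hook is 10 mm round steel bent in the x-z plane, bowl 28 mm across inside; its mouth opens upward and to -x, to the robot.
- hook_point (a point): Centre of the rounded upper end (radius 5 mm) of the hook's point: 20.5 mm in front (-x) of the seat and 20 mm above it. Axes as hook_seat. The mouth above it is open up to the scale box, 76 mm higher; the latch lies 8 mm behind it.
- hook_front (a point): Foremost place of the hook, on the outer face of its point, 25.5 mm in front of the pin line and 178 mm below the pin: a good place to touch it. Axes as hook_seat.
- pan: Loose aluminium weighing pan, 124x78x36 mm (x, y, z), 3 mm walls, 0.16 to 0.26 kg, with three nuts in it (centre of mass with them about 20 mm up). Origin at the centre of its underside, z up, black handle along -x. Over it, across y, stands a steel bail of 8 mm round bar. When hung, the origin lies some 118 mm below the hook's seat.
- pan_handle (a point): Middle of the pan's black handle, where to grip it: 125 mm from the pan's middle along -x, 24 mm above its underside. Handle 16 mm wide (y), 24 mm high, 94 mm long (x). Axes as the pan's. On the bench's near edge, between robot and pan, a board stands 138 mm high along the line x + y = 0.365 m (20 mm either side): keep hand and pan clear of it.
- bail_pivot (a point): Middle of the bail's pivot line (along y; x -5, z 38 mm in the pan), over the loaded pan's centre of mass. The bail's straight top bar, 48 mm long along y, 8 mm thick, is centred 80 mm from here: straight above if upright, but the bail leans up to 0.33 rad to pan +x or -x (bar up to 26 mm off). The lean is not measured: find the bar by touch or by eye. The pivot is stiff (1 N m) and stays put.
- hex_nut_a: One of the three loose hexagon nuts in the pan, about 30 mm across, 20 mm high, 70 g. Origin at the centre of its underside.
- hex_nut_b: One of the three loose hexagon nuts in the pan, about 30 mm across, 20 mm high, 70 g. Origin at the centre of its underside.
- hex_nut_c: One of the three loose hexagon nuts in the pan, about 30 mm across, 20 mm high, 70 g. Origin at the centre of its underside.
- nut_tin: Bystander: open green tin, 67 mm across, 65 mm high. Origin at the centre of its underside. Leave it where it is.
- oil_can: Bystander: grey conical oil can with bent spout, 88x116x202 mm. Origin at the centre of its underside. Leave it where it is.
- v_block: Bystander: steel V-block 45x55x38 mm. Origin at the centre of its underside. Leave it where it is.
- rivet_tin: Bystander: open grey tin of rivets, 75 mm across, 57 mm high. Origin at the centre of its underside. Leave it where it is.

How it is judged:
On the way, in this order (a step that is already met when the one before it is completed fails the run):
1. the scale and its hook hang straight down and still, touched by nothing (value of joint pendant between -0.04 and 0.04 rad and velocity of joint pendant between -0.18 and 0.18 rad/s and contact force between stand and anything else below 0.05 N), for 0.4 s.
2. the pan's bail lies at the bottom of the hook, behind the closed latch (contact force between stand and pan above 2.5 N and z of pan in the frame of hook_seat between -0.126 and -0.11 m and horizontal distance between pan and hook_seat below 0.045 m and value of joint latch below 0.08 rad), for 0.2 s.
At the end, for the whole second after the job is handed in: The bail lies in the bottom of the hook behind the shut latch; pan below the hook (45 mm), tilted under 0.5 rad, slower than 0.04 m/s; scale within 0.04 rad of plumb, slower than 0.18 rad/s; the three nuts in the pan; the robot touches nothing (all of step 2 and z of hex_nut_a in the frame of pan between -0.002 and 0.03 m and horizontal distance between each of hex_nut_a, hex_nut_b, hex_nut_c and pan below 0.06 m and z of hex_nut_b in the frame of pan between -0.002 and 0.03 m and z of hex_nut_c in the frame of pan between -0.002 and 0.03 m and value of joint pendant between -0.04 and 0.04 rad and velocity of joint pendant between -0.18 and 0.18 rad/s and linear speed of pan below 0.04 m/s and angle between pan's own z axis and vertical below 0.5 rad and contact force between the fingers and anything else below 0.05 N).
It fails at once if more than 10 N between anything and the scale, its hook or its stand (the small scale would be overloaded) (contact force between stand and anything else above 10 N).
It fails at once if a nut falls out of the pan (distance between any of hex_nut_a, hex_nut_b, hex_nut_c and pan above 0.075 m).
It fails at once if a bystander is moved by more than 25 mm (distance of any of nut_tin, oil_can, v_block, rivet_tin from where it was at the start of the episode above 0.025 m).
It also fails if it takes over 72 s, if anything falls off the work surface, if the arm or the gripper's body presses on something with over 40 N, if the wrist force passes 120 N, or if a joint passes its speed limit or range.

## Working session

There is one attempt and no reset: what is moved stays moved. The work goes in short steps, Python scripts to look and compute and a shell command to move; the robot and the scene stay as the last step left them, time stands still between calls to the robot, and variables do not carry over. Pictures are saved under pics/ and viewed, at most 10 in all, crops included, and the job is handed in when it is done.

```bash
ls; mkdir -p pics
python3 - <<'E'
from bench import robot,cams
import cv2,numpy as np
s=robot.observe();print({k:np.round(v,3).tolist() for k,v in s.items()}, robot.grip_depth)
for n in("scene","side"):
    f=cams.grab_frame(n);cv2.imwrite(f"pics/{n}0.png",f["image"]);R=cv2.Rodrigues(f["rvec"])[0];print(n,(-R.T@f["tvec"].ravel()).round(3),R.round(2).tolist(),f["mtx"].round(0).tolist(),f["distortion"])
print(cams.grab_frame("wrist")["hand_eye"])
E
```

```text
pics
{'time_s': 0.0, 'joints': [-1.042, 0.359, 0.011, -0.0, -1.224, -0.288], 'dq': [0.001, 0.0, 0.0, -0.0, 0.001, -0.001], 'joint_torque': [0.0, -58.272, 29.308, 6.998, 0.007, -0.0], 'position': [0.161, -0.655, 0.226], 'eef_rot': [-0.12, 0.993, 0.001, -0.0], 'wrist_force': [-0.137, -0.633, -0.19], 'moment': [-0.015, -0.033, 0.021], 'grip_force': 0.0, 'width': 0.088} 0.0188
scene [0.143 1.095 1.18 ] [[-0.86, -0.51, -0.0], [-0.36, 0.62, -0.69], [0.35, -0.6, -0.72]] [[501.0, 0.0, 282.0], [0.0, 501.0, 203.0], [0.0, 0.0, 1.0]] [0.0585423 0.        0.        0.        0.       ]
side [-0.131  1.362  0.79 ] [[-0.83, -0.56, -0.02], [-0.22, 0.34, -0.91], [0.52, -0.75, -0.41]] [[542.0, 0.0, 272.0], [0.0, 542.0, 200.0], [0.0, 0.0, 1.0]] [-0.02628478  0.          0.          0.          0.        ]
[[ 3.72994441e-04 -9.62291593e-01 -2.72019761e-01  7.32652537e-02]
 [ 9.99999703e-01  5.42582582e-04 -5.48226081e-04  5.92628015e-04]
 [ 6.75146533e-04 -2.72019476e-01  9.62291509e-01 -1.57766217e-01]
 [ 0.00000000e+00  0.00000000e+00  0.00000000e+00  1.00000000e+00]]
```

View pics/scene0.png

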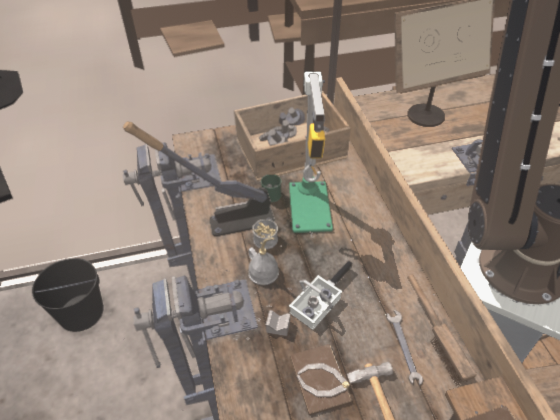

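View pics/side0.png

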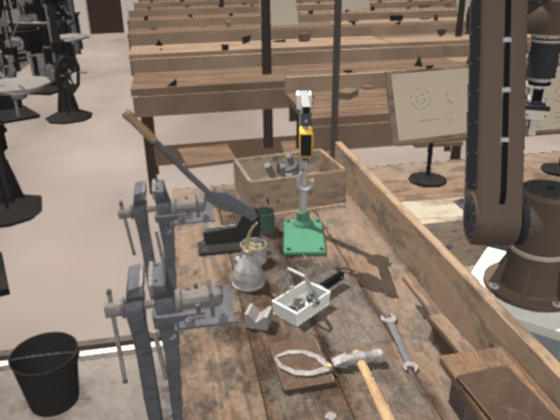

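```bash
cat > h.py <<'E'
import cv2,numpy as np
from scipy.spatial.transform import Rotation as Ro
def cam(f,pose=None):
    if "rvec" in f:
        R=cv2.Rodrigues(f["rvec"])[0];return R.T,-R.T@np.ravel(f["tvec"])
    p,q=pose;T=Ro.from_quat(q).as_matrix();H=f["hand_eye"]
    return T@H[:3,:3],T@H[:3,3]+p
def rays(f,uv,pose=None):
    u=cv2.undistortPoints(np.float64(uv).reshape(-1,1,2),f["mtx"],f["distortion"])[:,0]
    R,c=cam(f,pose);d=np.c_[u,np.ones(len(u))]@R.T
    return c,d/np.linalg.norm(d,axis=1)[:,None]
def plane(f,uv,z,pose=None):
    c,d=rays(f,uv,pose);return c+d*((z-c[2])/d[:,2])[:,None]
def tri(c1,d1,c2,d2):
    A=[np.eye(3)-np.outer(d,d) for d in(d1,d2)]
    p=np.linalg.solve(A[0]+A[1],A[0]@c1+A[1]@c2)
    return p,np.linalg.norm(A[0]@(p-c1)),
def project(f,P,pose=None):
    R,c=cam(f,pose);return cv2.projectPoints(np.float64((np.atleast_2d(P)-c)@R),np.zeros(3),np.zeros(3),f["mtx"],f["distortion"])[0][:,0]
def big(m,box):
    k=np.zeros_like(m);x,y,w,h=box;k[y:y+h,x:x+w]=m[y:y+h,x:x+w]
    cs=cv2.findContours(k,cv2.RETR_EXTERNAL,cv2.CHAIN_APPROX_NONE)[0]
    return max(cs,key=cv2.contourArea)
E
python3 - <<'E'
from bench import cams
from h import *
out=[]
for n,gb,pb,hb in(("scene",(285,175,55,62),(285,270,62,62),(325,255,35,35)),("side",(278,215,55,45),(268,272,70,55),(315,262,38,32))):
    f=cams.grab_frame(n);im=f["image"];hsv=cv2.cvtColor(im,cv2.COLOR_BGR2HSV)
    m=cv2.inRange(hsv,(65,100,50),(90,255,255));c=big(m,gb)
    r=cv2.minAreaRect(plane(f,c,0.014)[:,:2].astype(np.float32)*1000);print(n,"foot",r,cv2.boxPoints(r).round(0).tolist())
    m=cv2.inRange(hsv,(0,0,140),(180,60,255));c=big(m,pb)
    r=cv2.minAreaRect(plane(f,c,0.036)[:,:2].astype(np.float32)*1000);print("pan",r)
    m=cv2.inRange(hsv,(0,0,0),(180,255,45));c=big(m,hb)
    r=cv2.minAreaRect(plane(f,c,0.03)[:,:2].astype(np.float32)*1000);print("handle",r,cv2.boxPoints(r).round(0).tolist())
    x,y=(270,60) if n=="scene" else(255,80)
    out.append(cv2.resize(im[170:340,250:390] if n=="scene" else im[180:350,250:390],None,fx=2.85,fy=3.5))
cv2.imwrite("pics/c1.png",cv2.resize(np.hstack(out),(800,590)))
E
```

```text
Traceback (most recent call last):
  File "h.py", line 23, in big
    return max(cs,key=cv2.contourArea)
ValueError: max() iterable argument is empty
```

```bash
cat > m.py <<'E'
from bench import cams
from h import *
out=[]
for n,gb,pb,hb in(("scene",(285,175,55,62),(285,270,62,62),(325,255,35,35)),("side",(278,215,55,45),(268,272,70,55),(315,262,38,32))):
    f=cams.grab_frame(n);im=f["image"];hsv=cv2.cvtColor(im,cv2.COLOR_BGR2HSV)
    print(hsv[206,311],hsv[240,305],hsv[270,343],hsv[277,335])
    for k,(lo,hi),b,z in(("foot",((60,90,40),(95,255,255)),gb,.014),("pan",((0,0,130),(180,70,255)),pb,.036),("handle",((0,0,0),(180,255,45)),hb,.03)):
        try:
            r=cv2.minAreaRect(plane(f,big(cv2.inRange(hsv,lo,hi),b),z)[:,:2].astype(np.float32)*1000)
            print(n,k,np.round(r[0]),np.round(r[1]),r[2],cv2.boxPoints(r).round(0).tolist())
        except ValueError: print(n,k,"none")
    out.append(cv2.resize(im[170:340,250:390] if n=="scene" else im[180:350,250:390],None,fx=2.85,fy=3.5))
cv2.imwrite("pics/c1.png",cv2.resize(np.hstack(out),(800,590)))
E
python3 m.py
```

```text
[ 74  92 178] [ 15  47 109] [ 8 15 69] [ 0 11 72]
scene foot [635.  94.] [115. 201.] 33.337249755859375 [[532.0, 146.0], [642.0, -21.0], [738.0, 42.0], [628.0, 210.0]]
scene pan [436. 422.] [141. 190.] 9.869239807128906 [[350.0, 504.0], [383.0, 316.0], [522.0, 340.0], [489.0, 528.0]]
scene handle none
[ 14  74 131] [ 73  94 184] [ 14  52 132] [135  14  37]
side foot [640.  86.] [118. 259.] 33.218109130859375 [[520.0, 162.0], [661.0, -54.0], [760.0, 10.0], [618.0, 227.0]]
side pan [444. 408.] [165. 233.] 30.74989128112793 [[313.0, 466.0], [432.0, 266.0], [574.0, 350.0], [455.0, 551.0]]
side handle [421. 291.] [79. 22.] 80.39768981933594 [[404.0, 254.0], [426.0, 250.0], [439.0, 328.0], [417.0, 332.0]]
```

View pics/c1.png

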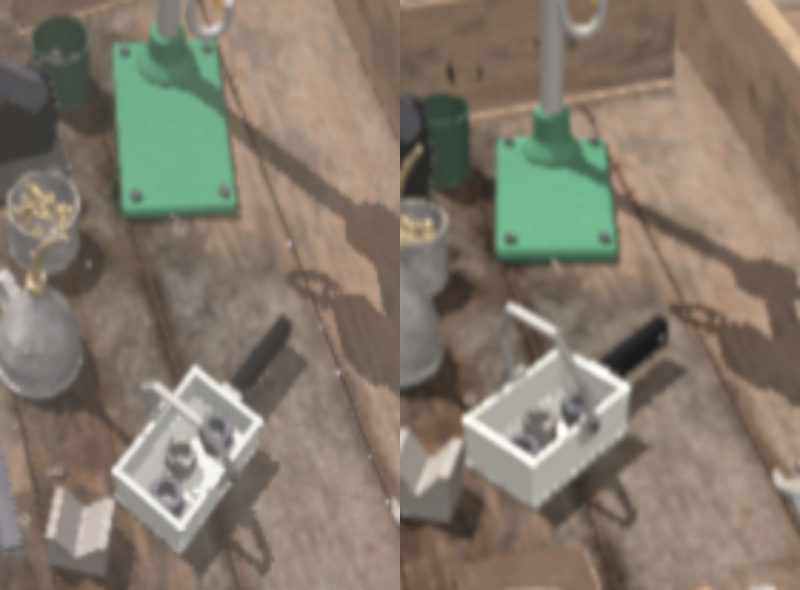

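Run:
```python
from bench import cams
from h import *
fs=cams.grab_frame("scene");fd=cams.grab_frame("side")
S=lambda P:np.array([(250+x*140/400,170+y*170/590) for x,y in P])
D=lambda P:np.array([(250+(x-400)*140/400,180+y*170/590) for x,y in P])
for n,f,T,foot,rim in(("scene",fs,S,[(113,43),(217,42),(237,207),(121,209)],[(197,368),(262,421),(181,527),(115,470)]),("side",fd,D,[(497,141),(607,141),(617,247),(497,249)],[(563,350),(629,387),(536,462),(465,424)])):
    p=plane(f,T(foot),.014)[:,:2]*1000;print(n,p.round(0).tolist(),p.mean(0).round(1))
    y=(p[3]+p[2]-p[0]-p[1])/2;print("ydir",np.degrees(np.arctan2(y[1],y[0])),np.linalg.norm(y))
    q=plane(f,T(rim),.036)[:,:2]*1000;print("pan",q.round(0).tolist(),q.mean(0).round(1))
    x=(q[2]+q[3]-q[0]-q[1])/2;print("xdir",np.degrees(np.arctan2(x[1],x[0])),np.linalg.norm(x),np.linalg.norm((q[0]+q[3]-q[1]-q[2])/2))
print(plane(fs,S([(285,322)]),.036),plane(fd,D([(665,320)]),.036))
for a,b in(((146,387),(510,307)),((199,424),(557,331))):
    c1,d1=rays(fs,S([a]));c2,d2=rays(fd,D([b]));print(tri(c1,d1[0],c2,d2[0]))
```

```text
scene [[742.0, 34.0], [637.0, -29.0], [522.0, 149.0], [629.0, 214.0]] [632.4  91.7]
ydir 122.49558500370748 211.85955899210327
pan [[473.0, 339.0], [397.0, 352.0], [419.0, 473.0], [495.0, 461.0]] [445.9 406.1]
xdir 79.65540489844258 123.60436593959969 76.91673354511892
side [[737.0, 45.0], [632.0, -22.0], [525.0, 147.0], [626.0, 216.0]] [630.2  96.6]
ydir 122.82382633294297 201.99978148349237
pan [[472.0, 342.0], [399.0, 353.0], [419.0, 473.0], [492.0, 468.0]] [445.6 409.1]
xdir 80.65406212925161 124.4696756870491 73.53534197151122
[[0.41871773 0.2537695  0.036     ]] [[0.41494037 0.25574368 0.036     ]]
(array([0.48004226, 0.42393277, 0.11098934]), np.float64(0.003890844771635963))
(array([0.42490715, 0.43355259, 0.11582351]), np.float64(0.0009627045853222427))
```

```bash
python3 -m jog '-0.026 0.034 0 0 0 0 0;-0.026 0.034 0 0 0 0 0;-0.026 0.034 0 0 0 0 0;-0.026 0.034 0 0 0 0 0;-0.026 0.034 0 0 0 0 0;-0.026 0.034 0 0 0 0 0;-0.026 0.034 0 0 0 0 0;-0.026 0.034 0 0 0 0 0;-0.026 0.034 0 0 0 0 0;-0.026 0.034 0 0 0 0 0;-0.026 0.034 0 0 0 0 0;-0.026 0.034 0 0 0 0 0;-0.026 0.034 0 0 0 0 0;-0.026 0.034 0 0 0 0 0;-0.026 0.034 0 0 0 0 0;-0.026 0.034 0 0 0 0 0;-0.026 0.034 0 0 0 0 0;-0.026 0.034 0 0 0 0 0;-0.026 0.034 0 0 0 0 0' 5; python3 -m jog '0 0 0 0 0 -0.11 0;0 0 0 0 0 -0.11 0;0 0 0 0 0 -0.11 0;0 0 0 0 -0.14 0 0;0 0 0 0 -0.14 0 0;0 0 0 0 -0.14 0 0;0 0 0 0 -0.14 0 0;0 0 0 0 -0.14 0 0;0 0 0 0 -0.14 0 0;0 0 0 0 -0.14 0 0;0 0 0 0 -0.14 0 0;0 0 0 0 0 0 0'
python3 - <<'E'
from bench import robot,cams
from h import *
s=robot.observe();print(np.round(s["joints"],3),Ro.from_quat(s["eef_rot"]).as_matrix().round(3))
T=[];C=[]
for i in range(18):
    T.append(robot.observe()["time_s"]);f=cams.grab_frame("side");im=f["image"];hsv=cv2.cvtColor(im,cv2.COLOR_BGR2HSV)
    m=cv2.inRange(hsv,(20,140,120),(35,255,255));M=cv2.moments(m[80:200,270:340],True);C.append((M["m10"]/M["m00"]+270,M["m01"]/M["m00"]+80,M["m00"]))
print(np.c_[T,C].round(2))
g=cams.grab_frame("scene")["image"]
cv2.imwrite("pics/c2.png",np.hstack([cv2.resize(im[70:240,230:390],(400,425)),cv2.resize(g[60:230,230:390],(400,425))]))
E
```

```text
time_s: 2.3
position: [0.4871, 0.0916, 0.2269]
eef_rot: [-0.12, 0.993, 0.0, 0.0]
wrist_force: [0.7, -0.2, 0.1]
width: 0.0003
grip_force: 0.0
time_s: 3.5
position: [0.4385, 0.0746, 0.2629]
eef_rot: [-0.241, 0.823, 0.151, 0.492]
wrist_force: [1.4, 0.2, 1.4]
width: 0.0006
grip_force: 0.0
[ 0.582 -0.53  -1.016 -0.364 -0.004 -1.219] [[-0.4   -0.546  0.736]
 [-0.249  0.838  0.486]
 [-0.882  0.011 -0.47 ]]
[[  3.5  303.24 137.63 134.  ]
 [  3.55 303.09 137.82 130.  ]
 [  3.6  303.37 138.1  136.  ]
 [  3.65 303.7  137.79 147.  ]
 [  3.7  304.85 137.72 137.  ]
 [  3.75 306.16 136.49 120.  ]
 [  3.8  308.82 137.34 119.  ]
 [  3.85 309.46 136.78 119.  ]
 [  3.9  309.67 136.81 121.  ]
 [  3.95 309.53 136.31 117.  ]
 [  4.   309.37 137.19 121.  ]
 [  4.05 308.39 137.41 115.  ]
 [  4.1  305.71 137.76 138.  ]
 [  4.15 304.65 138.23 144.  ]
 [  4.2  303.76 138.14 139.  ]
 [  4.25 303.3  137.86 132.  ]
 [  4.3  303.04 138.07 140.  ]
 [  4.35 303.78 137.63 136.  ]]
```

View pics/c2.png

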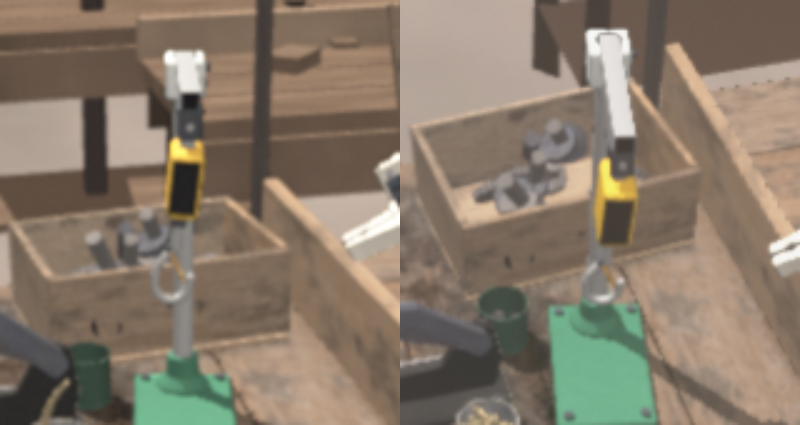

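```bash
python3 -m jog '0 0 0 0 0.075 0 0;0 0 0 0 0.075 0 0;-0.005 -0.003 0.023 0 0 0 0;-0.005 -0.003 0.023 0 0 0 0;-0.005 -0.003 0.023 0 0 0 0;-0.005 -0.003 0.023 0 0 0 0;-0.004 -0.002 0.023 0 0 0 0'
cat > st.py <<'E'
from bench import robot
from h import *
import sys
yaw=np.radians(32.75);pin=np.array([.5917,.1563,.4])
X=np.array([np.cos(yaw),np.sin(yaw),0]);Y=np.array([-X[1],X[0],0]);A=np.array([X,Y,[0,0,1]])
def show():
    s=robot.observe();R=Ro.from_quat(s["eef_rot"]).as_matrix()
    print("t",s["time_s"],"tcp-pin(stand, mm)",(A@(s["position"]-pin)*1000).round(1),"z",s["position"][2].round(4) if hasattr(s["position"][2],'round') else s["position"][2]);print("joints",np.round(s["joints"],3));print("R in stand axes",(A@R).round(3).tolist(),"F stand",(A@s["wrist_force"]).round(2))
    return s,R
if __name__=="__main__": show()
E
python3 st.py
```

```text
time_s: 5.15
position: [0.5333, 0.1125, 0.2074]
eef_rot: [-0.256, 0.86, 0.132, 0.421]
wrist_force: [0.0, -0.4, 0.3]
width: 0.0005
grip_force: 0.0
t 5.15 tcp-pin(stand, mm) [ -72.8   -5.2 -192.6] z 0.2074
joints [ 0.169 -0.106 -0.589 -1.009 -0.395 -0.344]
R in stand axes [[-0.61, -0.013, 0.792], [0.001, 1.0, 0.017], [-0.792, 0.012, -0.61]] F stand [-0.19 -0.34  0.33]
```

```bash
python3 -m jog '-0.0054 0.0025 0.0002 0 0 0 0;-0.0054 0.0025 0.004 0 0 0 0;-0.0006 0 0.0008 0 0 0 0;-0.0006 0 0.0008 0 0 0 0;-0.0006 0 0.0008 0 0 0 0;-0.0006 0 0.0008 0 0 0 0;-0.0006 0 0.0008 0 0 0 0;-0.0006 0 0.0008 0 0 0 0;-0.0006 0 0.0008 0 0 0 0;-0.0006 0 0.0008 0 0 0 0;-0.0006 0 0.0008 0 0 0 0;-0.0006 0 0.0008 0 0 0 0;-0.0006 0 0.0008 0 0 0 0;-0.0006 0 0.0008 0 0 0 0;-0.0006 0 0.0008 0 0 0 0;-0.0006 0 0.0008 0 0 0 0;-0.0006 0 0.0008 0 0 0 0;-0.0006 0 0.0008 0 0 0 0;-0.0006 0 0.0008 0 0 0 0;-0.0006 0 0.0008 0 0 0 0'
cat > sw.py <<'E'
from st import *
from bench import cams
show()
for i in range(int(sys.argv[1])):
    t=robot.observe()["time_s"];f=cams.grab_frame("side");im=f["image"];hsv=cv2.cvtColor(im,cv2.COLOR_BGR2HSV)
    m=cv2.inRange(hsv,(20,140,120),(35,255,255));M=cv2.moments(m[80:200,270:340],True);print(round(t,2),round(M["m10"]/M["m00"]+270,2),end="; ")
g=cams.grab_frame("scene")["image"]
cv2.imwrite(f"pics/{sys.argv[2]}.png",np.hstack([cv2.resize(im[70:240,230:390],(400,425)),cv2.resize(g[60:230,230:390],(400,425))]))
E
python3 sw.py 10 c3
```

```text
time_s: 7.15
position: [0.5525, 0.1322, 0.2136]
eef_rot: [-0.256, 0.86, 0.132, 0.421]
wrist_force: [-0.1, -0.1, 0.1]
width: 0.0005
grip_force: 0.0
t 7.15 tcp-pin(stand, mm) [ -46.     1.  -186.4] z 0.2136
joints [ 0.262 -0.087 -0.574 -0.941 -0.326 -0.463]
R in stand axes [[-0.61, -0.014, 0.792], [0.001, 1.0, 0.018], [-0.792, 0.012, -0.61]] F stand [-0.13 -0.02  0.12]
7.15 303.82; 7.2 303.74; 7.25 303.55; 7.3 303.82; 7.35 304.29; 7.4 306.47; 7.45 308.63; 7.5 309.14; 7.55 309.88; 7.6 309.69;
```

View pics/c3.png

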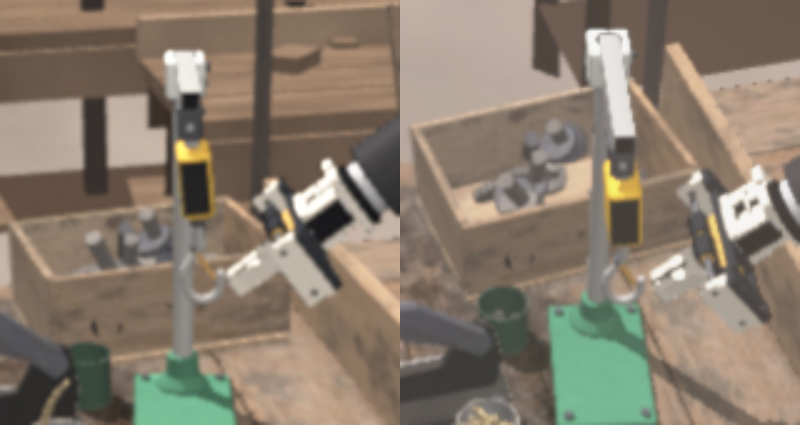

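```bash
python3 -m jog '0.001 0 0.002 0 0 0 0;0.001 0 0.002 0 0 0 0;0.0002 0 0.0014 0 0 0 0;-0.0006 0 0.0008 0 0 0 0;-0.0006 0 0.0008 0 0 0 0;-0.0006 0 0.0008 0 0 0 0;-0.0006 0 0.0008 0 0 0 0;-0.0006 0 0.0008 0 0 0 0;-0.0006 0 0.0008 0 0 0 0;-0.0006 0 0.0008 0 0 0 0;-0.0006 0 0.0008 0 0 0 0;-0.0006 0 0.0008 0 0 0 0;-0.0006 0 0.0008 0 0 0 0;-0.0006 0 0.0008 0 0 0 0;-0.0006 0 0.0008 0 0 0 0;-0.0006 0 0.0008 0 0 0 0;-0.0006 0 0.0008 0 0 0 0;-0.0006 0 0.0008 0 0 0 0;-0.0006 0 0.0008 0 0 0 0;-0.0006 0 0.0008 0 0 0 0'; python3 sw.py 18 c4
```

```text
time_s: 9.7
position: [0.5691, 0.1433, 0.2084]
eef_rot: [-0.256, 0.86, 0.132, 0.421]
wrist_force: [0.5, -0.6, -1.1]
width: 0.0003
grip_force: 0.0
t 9.7 tcp-pin(stand, mm) [ -26.     1.3 -191.6] z 0.2084
joints [ 0.27  -0.047 -0.548 -0.965 -0.312 -0.442]
R in stand axes [[-0.61, -0.014, 0.792], [0.001, 1.0, 0.018], [-0.792, 0.012, -0.61]] F stand [ 0.09 -0.8  -1.07]
9.7 306.43; 9.75 306.44; 9.8 306.12; 9.85 305.88; 9.9 306.02; 9.95 306.38; 10.0 306.42; 10.05 306.37; 10.1 306.51; 10.15 306.35; 10.2 306.49; 10.25 306.49; 10.3 306.41; 10.35 306.39; 10.4 306.47; 10.45 306.55; 10.5 306.43; 10.55 306.41;
```

```bash
python3 -m jog '0.0002 0 -0.0003 0 0 0 0;0.0002 0 -0.0003 0 0 0 0;0.0003 0 -0.0004 0 0 0 0;0.0003 0 -0.0004 0 0 0 0;0.0003 0 -0.0004 0 0 0 0;0.0003 0 -0.0004 0 0 0 0;0.0003 0 -0.0004 0 0 0 0;0.0006 0 -0.0008 0 0 0 0;0.0006 0 -0.0008 0 0 0 0;0.0006 0 -0.0008 0 0 0 0;0.0006 0 -0.0008 0 0 0 0;0.0012 0 -0.0016 0 0 0 0;0.003 0 -0.004 0 0 0 0;0.006 0 -0.008 0 0 0 0;0.006 0 -0.008 0 0 0 0;0.006 0 -0.008 0 0 0 0;0.006 0 -0.008 0 0 0 0;0.006 0 -0.008 0 0 0 0;0.006 0 -0.008 0 0 0 0'; python3 sw.py 18 c5
```

```text
time_s: 12.55
position: [0.5064, 0.1017, 0.2095]
eef_rot: [-0.256, 0.86, 0.132, 0.421]
wrist_force: [0.4, -1.5, 0.0]
width: 0.0001
grip_force: 0.0
t 12.55 tcp-pin(stand, mm) [-101.2    0.2 -190.5] z 0.2095
joints [ 0.154 -0.16  -0.629 -0.992 -0.415 -0.355]
R in stand axes [[-0.61, -0.014, 0.792], [0.001, 1.0, 0.018], [-0.792, 0.012, -0.61]] F stand [-0.51 -1.48  0.01]
12.55 305.86; 12.6 305.74; 12.65 305.58; 12.7 305.49; 12.75 305.79; 12.8 305.99; 12.85 306.05; 12.9 305.96; 12.95 306.0; 13.0 306.09; 13.05 305.89; 13.1 305.93; 13.15 305.92; 13.2 305.79; 13.25 305.92; 13.3 305.74; 13.35 305.57; 13.4 305.62;
```

Run:
```python
from st import *
from bench import cams
out=[]
P=[pin+A.T@np.array(v) for v in([0,0,-.196],[-.0205,0,-.176],[-.018,.032,-.1],[.018,.032,-.1],[-.018,.032,-.026],[-.0255,0,-.178])]
for n in("side","scene"):
    f=cams.grab_frame(n);im=f["image"];uv=project(f,P);print(n,uv.round(1).tolist())
    c=uv[0];x0,y0=int(c[0])-25,int(c[1])-60;print(x0,y0)
    b=cv2.resize(im[y0:y0+75,x0:x0+50],(400,600),interpolation=cv2.INTER_CUBIC)
    for p in uv: cv2.circle(b,tuple(int(v) for v in ((p-[x0,y0]+.5)*8)),2,(0,0,255),-1)
    out.append(b)
cv2.imwrite("pics/c6.png",np.hstack(out))
```

```text
side [[305.2, 186.9], [312.7, 180.2], [312.6, 158.3], [299.2, 158.4], [313.0, 131.6], [314.5, 180.9]]
280 126
scene [[314.4, 178.3], [322.0, 172.8], [323.8, 160.0], [310.3, 160.4], [325.5, 138.0], [323.8, 173.3]]
289 118
```

View pics/c6.png

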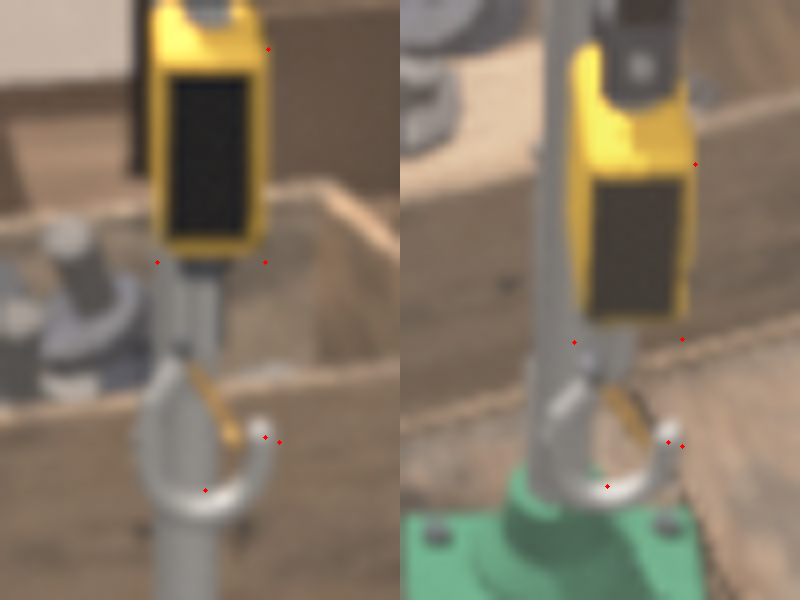

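Run:
```python
from st import *
from bench import cams
fd=cams.grab_frame("side");fs=cams.grab_frame("scene")
for nm,a,b,ref in(("point",(260,429),(268,430),[-.0205,0,-.176]),("boxBR",(264,254),(288,322),[-.018,.032,-.1]),("boxBL",(155,252),(186,318),[.018,.032,-.1])):
    c1,d1=rays(fd,[(280+a[0]/8-.5,126+a[1]/8-.5)]);c2,d2=rays(fs,[(289+b[0]/8-.5,118+b[1]/8-.5)])
    p,e=tri(c1,d1[0],c2,d2[0]);print(nm,p,e,"pin corr(stand)",((A@(p-pin)-np.array(ref))*1000).round(1))
```

```text
point [0.57760964 0.14167947 0.22555629] 0.0010059596961060407 pin corr(stand) [ 0.7 -4.7  1.6]
boxBR [0.5625202  0.16605706 0.30041303] 0.0013434589086815988 pin corr(stand) [-1.3 -8.   0.4]
boxBL [0.59376244 0.18252357 0.30051537] 0.0027244733682914744 pin corr(stand) [ -2.1 -11.1   0.5]
```

```bash
python3 -m jog '0.0183 0 -0.0238 0 0 0 0.06;0.0183 0 -0.0238 0 0 0 0.06;0 0 0 0 0.131 0 0.06;0 0 0 0 0.131 0 0.06;0 0 0 0 0.131 0 0.06;0 0 0 0 0.131 0 0.06;0 0 0 0 0.131 0 0.06;0 0 0 0 0.131 0 0.06;0 0 0 0 0.131 0 0.06;0 0 0 0 0 -0.138 0.06;0 0 0 0 0 -0.138 0.06;0 0 0 0 0 -0.138 0.06;0 0 0 0 0 -0.138 0.06;0 0 0 0 0 -0.138 0.06;0 0 0 0 0 -0.138 0.06'
python3 - <<'E'
from st import *
from bench import cams
s,R=show()
G=np.array([.4277,.3046,.1]);print("R",R.round(3).tolist(),"delta tool to G z=.1",(R.T@(G-s["position"])).round(4))
f=cams.grab_frame("scene")
for n,uv,z in(("oilcan",(262,270),.03),("v",(277,322),.02),("rivet",(265,234),.04),("nuttin",(271,188),.04)):
    p=plane(f,[uv],z)[0];print(n,p.round(3),"stand",(A@(p-pin)).round(3))
E
```

```text
time_s: 15.2
position: [0.4259, 0.0427, 0.1766]
eef_rot: [-0.641, 0.758, 0.009, 0.121]
wrist_force: [-0.6, 0.1, 0.8]
width: 0.0601
grip_force: 0.0
t 15.2 tcp-pin(stand, mm) [-200.9   -5.8 -223.4] z 0.1766
joints [ 0.499 -0.139 -0.673 -0.091 -0.804 -0.611]
R in stand axes [[-0.651, -0.722, 0.236], [-0.734, 0.678, 0.049], [-0.195, -0.141, -0.971]] F stand [-0.43  0.37  0.82]
R [[-0.15, -0.974, 0.172], [-0.969, 0.179, 0.168], [-0.195, -0.141, -0.971]] delta tool to G z=.1 [-0.2392  0.056   0.1188]
oilcan [0.623 0.397 0.03 ] stand [ 0.157  0.186 -0.37 ]
v [0.505 0.513 0.02 ] stand [ 0.12   0.347 -0.38 ]
rivet [0.681 0.287 0.04 ] stand [ 0.146  0.062 -0.36 ]
nuttin [0.768 0.111 0.04 ] stand [ 0.123 -0.133 -0.36 ]
```

Run:
```python
from st import *
s=robot.observe();R=Ro.from_quat(s["eef_rot"]).as_matrix();a=np.radians(80)
T=np.array([[-np.cos(a),-np.sin(a),0],[-np.sin(a),np.cos(a),0],[0,0,-1]]);print(T.round(3).tolist())
print((Ro.from_matrix(R.T@T).as_rotvec()).round(4),(T.T@(np.array([.4277,.3046,.1])-s["position"])).round(4))
```

```text
[[-0.174, -0.985, 0.0], [-0.985, 0.174, 0.0], [0.0, 0.0, -1.0]]
[-0.1431  0.1966  0.0148] [-0.2583  0.0437  0.0766]
```

```bash
python3 -m jog '0 0 0 -0.0716 0.0983 0.0074 0.06;0 0 0 -0.0716 0.0983 0.0074 0.06;-0.0287 0.0049 0.0085 0 0 0 0.06;-0.0287 0.0049 0.0085 0 0 0 0.06;-0.0287 0.0049 0.0085 0 0 0 0.06;-0.0287 0.0049 0.0085 0 0 0 0.06;-0.0287 0.0049 0.0085 0 0 0 0.06;-0.0287 0.0049 0.0085 0 0 0 0.06;-0.0287 0.0049 0.0085 0 0 0 0.06;-0.0287 0.0049 0.0085 0 0 0 0.06;-0.0287 0.0049 0.0085 0 0 0 0.06;0 0 0 0 0 0 0.06' 60
python3 - <<'E'
from st import *
from bench import cams
s,R=show();f=cams.grab_frame("wrist");im=f["image"]
g=np.array([.446,.4075]);px=np.array([np.cos(np.radians(80)),np.sin(np.radians(80))])
for d in(.08,.105,.125,.172):
    u=project(f,np.r_[g-d*px,.036],(s["position"],s["eef_rot"]))[0];print(d,u);cv2.circle(im,tuple(int(v) for v in u),3,(0,0,255),-1)
np.savez("w1.npz",im=im)
print("rem rot",Ro.from_matrix(R.T@np.array([[-px[0],-px[1],0],[-px[1],px[0],0],[0,0,-1]])).as_rotvec().round(4),"delta",(R.T@(np.r_[g-.105*px,.005]-s["position"])).round(4))
cv2.imwrite("pics/w1.png",im)
E
```

```text
time_s: 16.45
position: [0.4308, 0.3075, 0.0994]
eef_rot: [-0.637, 0.771, 0.001, -0.001]
wrist_force: [-0.7, -0.7, -0.1]
width: 0.06
grip_force: 0.0
t 16.45 tcp-pin(stand, mm) [ -53.6  214.3 -300.6] z 0.0994
joints [ 0.988  0.243 -0.474 -0.004 -0.854 -1.175]
R in stand axes [[-0.689, -0.724, -0.001], [-0.724, 0.689, 0.003], [-0.001, 0.003, -1.0]] F stand [-0.99 -0.2  -0.14]
0.08 [284.62191675 255.45592735]
0.105 [284.17896104 219.42086231]
0.125 [283.80154769 188.99060562]
0.172 [282.83148982 111.8966075 ]
rem rot [ 0.003   0.001  -0.0145] delta [0.004  0.002  0.0944]
```

View pics/w1.png

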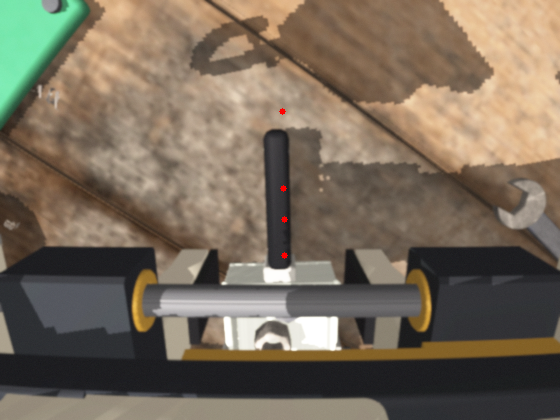

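```bash
python3 -m jog '0 -0.0013 0.024 0 0 -0.033 0.06;0 0 0.024 0 0 0 0.06;0 0 0.024 0 0 0 0.06;0 0 0.018 0 0 0 0.06;0 0 0.003 0 0 0 0.06;0 0 0 0 0 0 0.0;0 0 0 0 0 0 0.0;0 0 0 0 0 0 0;0 0 0 0 0 0 0;0 0 0 0 0 0 0;0 0 0 0 0 0 0;0 0 0 0 0 0 0;0 0 0 0 0 0 0' 60; python3 st.py
```

```text
time_s: 17.8
position: [0.432, 0.3049, 0.008]
eef_rot: [-0.65, 0.76, 0.002, 0.0]
wrist_force: [0.9, -0.6, 4.3]
width: 0.0157
grip_force: 60.0
t 17.8 tcp-pin(stand, mm) [ -54.   211.4 -392. ] z 0.008
joints [ 0.983  0.371 -0.563 -0.005 -0.635 -1.134]
R in stand axes [[-0.664, -0.747, -0.0], [-0.747, 0.664, 0.003], [-0.002, 0.002, -1.0]] F stand [ 0.46 -1.03  4.26]
```

```bash
python3 -m jog '0 0 -0.003 0 0 0 0;0 0 -0.006 0 0 0 0;0 0 -0.01 0 0 0 0;0 0 -0.015 0 0 0 0;0 0 -0.02 0 0 0 0;0 0 -0.02 0 0 0 0;0 0 -0.02 0 0 0 0;0 0 -0.02 0 0 0 0;0 0 -0.015 0 0 0 0;0 0 -0.01 0 0 0 0;0 0 -0.005 0 0 0 0;0 0 0 0 0 0 0' 60; python3 -m jog '0.005 -0.0008 0 0 0 0 0;0.01 -0.0016 0 0 0 0 0;0.015 -0.0025 0 0 0 0 0;0.02 -0.0033 0 0 0 0 0;0.022 -0.0036 0 0 0 0 0;0.022 -0.0036 0 0 0 0 0;0.022 -0.0036 0 0 0 0 0;0.022 -0.0036 0 0 0 0 0;0.022 -0.0036 0 0 0 0 0;0.022 -0.0036 0 0 0 0 0;0.022 -0.0036 0 0 0 0 0;0.02 -0.0033 0 0 0 0 0;0.015 -0.0025 0 0 0 0 0;0.008 -0.0013 0 0 0 0 0;0.004 -0.0007 0 0 0 0 0;0 0 0 0 0 0 0'; python3 st.py
```

```text
time_s: 19.0
position: [0.4321, 0.3045, 0.1522]
eef_rot: [-0.65, 0.76, 0.002, 0.0]
wrist_force: [0.0, -0.1, -3.9]
width: 0.0156
grip_force: 60.0
time_s: 20.6
position: [0.4339, 0.0495, 0.1512]
eef_rot: [-0.65, 0.76, 0.002, -0.0]
wrist_force: [0.3, 0.2, -3.9]
width: 0.0154
grip_force: 60.0
t 20.6 tcp-pin(stand, mm) [-190.5   -4.5 -248.8] z 0.1512
joints [ 0.565  0.028 -0.594 -0.004 -0.949 -0.719]
R in stand axes [[-0.665, -0.747, -0.001], [-0.747, 0.665, 0.003], [-0.002, 0.003, -1.0]] F stand [ 0.35 -0.02 -3.92]
```

```bash
python3 -m jog '0 0 0 0 0 0.03 0;0 0 0 0 0 0.07 0;0 0 0 0 0 0.1 0;0 0 0 0 0 0.11 0;0 0 0 0 0 0.11 0;0 0 0 0 0 0.11 0;0 0 0 0 0 0.11 0;0 0 0 0 0 0.1 0;0 0 0 0 0 0.07 0;0 0 0 0 0 0.035 0;0 0 0 0 0 0 0'
cat > v.py <<'E'
from st import *
from bench import cams
s,R=show();out=[]
c=np.array(eval(sys.argv[2]))/1000
for n in("side","scene"):
    f=cams.grab_frame(n);im=f["image"];u=project(f,pin+A.T@c)[0]
    x0,y0=int(u[0])-50,int(u[1])-75;print(n,x0,y0,u)
    out.append(cv2.resize(im[y0:y0+150,x0:x0+100],(400,600),interpolation=cv2.INTER_CUBIC))
cv2.imwrite(f"pics/{sys.argv[1]}.png",np.hstack(out))
E
python3 v.py p1 '[-80,0,-200]'
```

```text
time_s: 21.7
position: [0.434, 0.0507, 0.151]
eef_rot: [-0.281, 0.96, 0.001, -0.001]
wrist_force: [-0.4, -0.0, -4.2]
width: 0.0155
grip_force: 60.0
t 21.7 tcp-pin(stand, mm) [-189.8   -3.5 -249. ] z 0.151
joints [ 0.567  0.029 -0.594 -0.004 -0.949 -1.566]
R in stand axes [[-1.0, 0.002, -0.001], [0.002, 1.0, 0.003], [0.001, 0.003, -1.0]] F stand [-0.32  0.18 -4.19]
side 283 113 [333.8349692  188.07094537]
scene 292 103 [342.42807349 178.42631071]
```

View pics/p1.png

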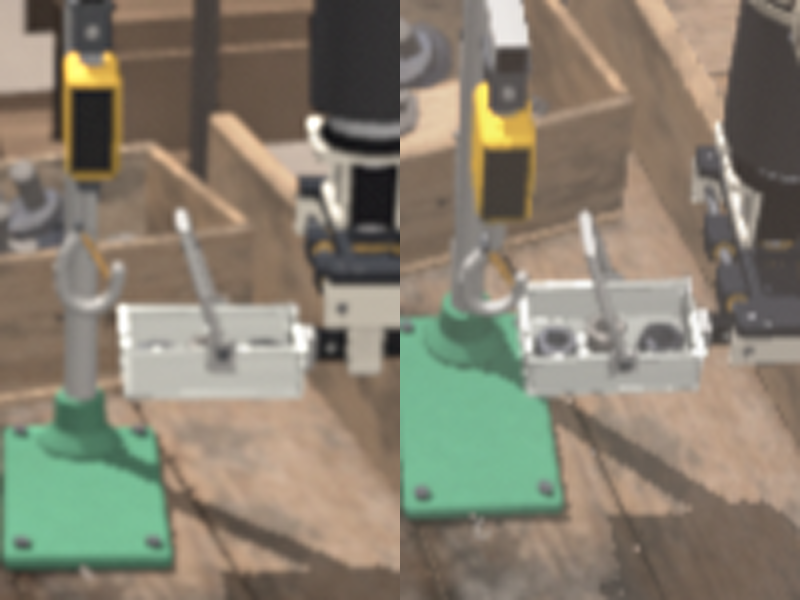

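```bash
python3 -m jog '-0.004 0 0 0 -0.015 0 0;-0.004 0 0 0 -0.025 0 0;-0.004 0 0 0 -0.03 0 0;-0.004 0 0.0004 0 -0.03 0 0;-0.004 0 0.0005 0 -0.03 0 0;-0.004 0 0.0006 0 -0.03 0 0;-0.004 0 0.0007 0 -0.03 0 0;-0.004 0 0.0008 0 -0.03 0 0;-0.004 0 0.0009 0 -0.025 0 0;-0.004 0 0.001 0 -0.015 0 0;0 0 0 0 0 0 0'
cat > t.py <<'E'
from st import *
s,R=show();RS=A@R
phi=np.arctan2(RS[0,2],-RS[2,2]);v=np.array([124*np.cos(phi)-105.7*np.sin(phi),0,124*np.sin(phi)+105.7*np.cos(phi)])
b=A@(s["position"]-pin)*1000+v;print("phi",phi.round(3),"bar",b.round(1))
if len(sys.argv)>1: print("rows delta mm",(RS.T@(np.array(eval(sys.argv[1]))-b)).round(2))
E
python3 t.py '[-55,-4,-163]'
```

```text
time_s: 22.9
position: [0.4675, 0.0716, 0.1505]
eef_rot: [-0.279, 0.952, 0.038, 0.123]
wrist_force: [0.1, 0.3, -6.1]
width: 0.0159
grip_force: 60.0
t 22.9 tcp-pin(stand, mm) [-150.2   -4.1 -249.5] z 0.1505
joints [ 0.566 -0.05  -0.706 -0.007 -0.657 -1.561]
R in stand axes [[-0.967, 0.001, 0.256], [0.002, 1.0, 0.003], [-0.256, 0.003, -0.967]] F stand [ 0.2   0.2  -6.09]
phi 0.259 bar [ -57.4   -4.1 -115.6]
rows delta mm [ 9.81 -0.09 46.48]
```

```bash
python3 -m jog '0.0005 0 0.002 0 0 0 0;0.001 0 0.004 0 0 0 0;0.001 0 0.0055 0 0 0 0;0.001 0 0.0055 0 0 0 0;0.001 0 0.0055 0 0 0 0;0.001 0 0.0055 0 0 0 0;0.001 0 0.0055 0 0 0 0;0.001 0 0.0055 0 0 0 0;0.001 0 0.004 0 0 0 0;0.001 0 0.0025 0 0 0 0;0.0003 0 0.001 0 0 0 0;0 0 0 0 0 0 0'; python3 t.py '[-30,-4,-163]'
python3 - <<'E'
from st import *
from bench import cams
out=[]
for n,x0,y0 in(("side",290,150),("scene",298,138)):
    f=cams.grab_frame(n);im=f["image"];print(n,project(f,[pin+A.T@np.array(v) for v in([-.055,-.004,-.163],[-.055,-.028,-.163],[-.055,.02,-.163],[-.0205,-.004,-.176])]).round(1).tolist())
    out.append(cv2.resize(im[y0:y0+75,x0:x0+50],(400,600),interpolation=cv2.INTER_CUBIC))
cv2.imwrite("pics/p2.png",np.hstack(out))
E
```

```text
time_s: 24.1
position: [0.47, 0.0734, 0.1034]
eef_rot: [-0.279, 0.952, 0.038, 0.123]
wrist_force: [0.2, 0.5, -4.1]
width: 0.0156
grip_force: 60.0
t 24.1 tcp-pin(stand, mm) [-147.2   -3.9 -296.6] z 0.1034
joints [ 0.566  0.025 -0.768 -0.009 -0.519 -1.56 ]
R in stand axes [[-0.967, 0.001, 0.256], [0.002, 1.0, 0.003], [-0.256, 0.003, -0.967]] F stand [ 0.41  0.31 -4.15]
phi 0.259 bar [ -54.4   -3.9 -162.7]
rows delta mm [-23.54  -0.06   6.59]
side [[325.1, 175.3], [324.6, 172.2], [325.7, 178.5], [312.6, 179.7]]
scene [[334.5, 168.1], [333.5, 162.4], [335.4, 173.9], [321.9, 171.9]]
```

View pics/p2.png

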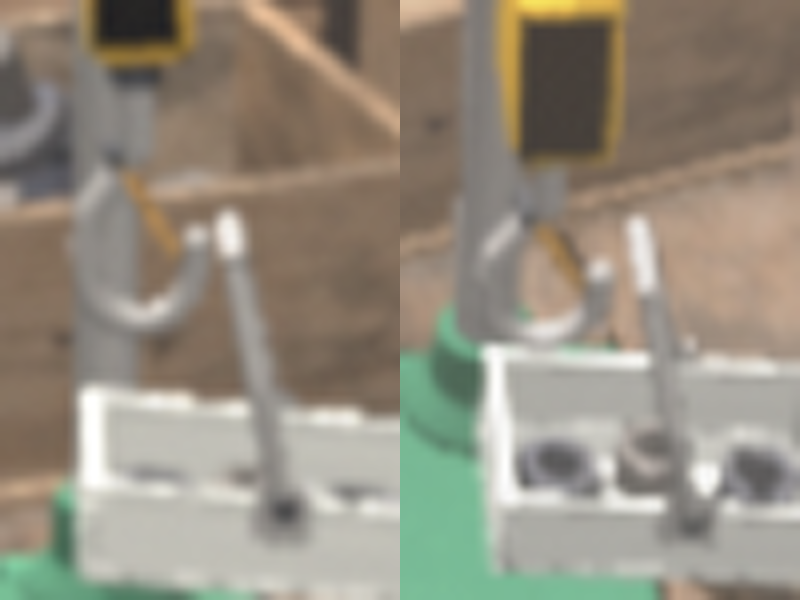

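```bash
cat > b.py <<'E'
from st import *
from bench import cams
s,R=show()
for n,pt in(("side",(314.1,179)),("scene",(322.5,171))):
    f=cams.grab_frame(n);hsv=cv2.cvtColor(f["image"],cv2.COLOR_BGR2HSV);m=cv2.inRange(hsv,(0,0,195),(180,35,255))
    k,l,st,c=cv2.connectedComponentsWithStats(m)
    print(n,[(st[i].tolist(),(c[i]).round(2).tolist()) for i in range(1,k) if 300<c[i][0]<350 and 145<c[i][1]<(186 if n=="side" else 180) and st[i][4]>3])
E
python3 b.py;python3 -m jog '0.002 0.001 -0.004 0 0 0 0;0.002 0.002 -0.006 0 0 0 0;0.001 0.001 -0.006 0 0 0 0;0 0 -0.004 0 0 0 0;0 0 0 0 0 0 0'; python3 b.py
```

```text
t 24.2 tcp-pin(stand, mm) [-146.9   -3.9 -296.3] z 0.1037
joints [ 0.566  0.025 -0.767 -0.009 -0.519 -1.56 ]
R in stand axes [[-0.966, 0.001, 0.257], [0.002, 1.0, 0.003], [-0.257, 0.003, -0.966]] F stand [ 0.76 -0.94 -4.51]
side [([317, 177, 3, 5, 14], [318.07, 178.86])]
scene [([326, 165, 4, 9, 26], [327.73, 169.15]), ([319, 171, 2, 2, 4], [319.5, 171.5])]
time_s: 24.8
position: [0.4599, 0.0716, 0.1227]
eef_rot: [-0.279, 0.951, 0.038, 0.125]
wrist_force: [0.1, 0.0, -4.0]
width: 0.0157
grip_force: 60.0
t 24.8 tcp-pin(stand, mm) [-1.567e+02  1.000e-01 -2.773e+02] z 0.1227
joints [ 0.578 -0.027 -0.765 -0.002 -0.571 -1.577]
R in stand axes [[-0.966, 0.001, 0.258], [0.001, 1.0, 0.003], [-0.258, 0.003, -0.966]] F stand [ 0.14 -0.05 -3.95]
side [([321, 171, 3, 3, 7], [321.71, 172.0])]
scene [([331, 161, 3, 6, 13], [331.69, 163.85]), ([314, 177, 7, 3, 13], [317.23, 178.31]), ([324, 178, 9, 2, 18], [328.0, 178.5]), ([339, 179, 9, 2, 17], [343.24, 179.53])]
```

```bash
python3 -m jog '-0.002 0 0.0005 0 0 0 0;-0.0039 0 0.001 0 0 0 0;-0.0039 0 0.001 0 0 0 0;-0.0039 0 0.001 0 0 0 0;-0.0039 0 0.001 0 0 0 0;-0.0039 0 0.001 0 0 0 0;-0.0039 0 0.001 0 0 0 0;-0.003 0 0.0008 0 0 0 0;-0.0019 0 0.0005 0 0 0 0;-0.0019 0 0.0005 0 0 0 0;-0.0019 0 0.0005 0 0 0 0;-0.0019 0 0.0005 0 0 0 0;-0.0019 0 0.0005 0 0 0 0;-0.0019 0 0.0005 0 0 0 0;-0.0019 0 0.0005 0 0 0 0;-0.0019 0 0.0005 0 0 0 0;0 0 0 0 0 0 0'; python3 b.py; python3 sw.py 4 x1
```

```text
time_s: 26.6
position: [0.4977, 0.0958, 0.1218]
eef_rot: [-0.279, 0.952, 0.038, 0.124]
wrist_force: [0.1, 0.5, -3.6]
width: 0.0155
grip_force: 60.0
t 26.6 tcp-pin(stand, mm) [-111.8   -0.  -278.2] z 0.1218
joints [ 0.577  0.05  -0.689 -0.003 -0.573 -1.576]
R in stand axes [[-0.967, 0.001, 0.256], [0.002, 1.0, 0.003], [-0.256, 0.003, -0.967]] F stand [ 0.39  0.35 -3.62]
side [([347, 152, 5, 10, 32], [348.81, 156.41]), ([347, 165, 6, 14, 59], [349.31, 171.49]), ([305, 171, 2, 4, 8], [305.5, 172.5]), ([305, 176, 2, 3, 5], [305.6, 177.2])]
scene [([315, 164, 3, 5, 11], [316.0, 165.73]), ([316, 171, 3, 4, 8], [316.62, 172.75]), ([310, 178, 6, 3, 13], [312.69, 178.77])]
t 26.7 tcp-pin(stand, mm) [-112.1   -0.  -278.2] z 0.1218
joints [ 0.577  0.049 -0.689 -0.003 -0.573 -1.575]
R in stand axes [[-0.967, 0.001, 0.256], [0.002, 1.0, 0.003], [-0.256, 0.003, -0.967]] F stand [-0.05 -0.01 -3.86]
26.7 305.02; 26.75 305.03; 26.8 304.92; 26.85 305.03;
```

```bash
python3 -m jog '-0.0019 0 0.0005 0 0 0 0;-0.0019 0 0.0005 0 0 0 0;-0.0019 0 0.0005 0 0 0 0;-0.0019 0 0.0005 0 0 0 0;-0.0019 0 0.0005 0 0 0 0;-0.0019 0 0.0005 0 0 0 0;-0.0019 0 0.0005 0 0 0 0;0 0 0 0 0 0 0'; python3 b.py; python3 sw.py 2 x2
```

```text
time_s: 27.75
position: [0.5092, 0.1032, 0.1218]
eef_rot: [-0.279, 0.952, 0.038, 0.124]
wrist_force: [-1.3, -1.0, -3.6]
width: 0.0159
grip_force: 60.0
t 27.75 tcp-pin(stand, mm) [ -98.1   -0.  -278.2] z 0.1218
joints [ 0.577  0.071 -0.665 -0.003 -0.576 -1.575]
R in stand axes [[-0.967, 0.001, 0.256], [0.002, 1.0, 0.003], [-0.256, 0.003, -0.967]] F stand [-1.63 -0.17 -3.61]
side [([342, 152, 4, 10, 26], [343.65, 156.23]), ([344, 164, 3, 3, 5], [345.0, 165.0]), ([343, 168, 5, 9, 24], [345.42, 171.42]), ([300, 171, 3, 4, 9], [300.67, 172.56]), ([300, 176, 2, 3, 5], [300.6, 177.2])]
scene [([302, 165, 4, 3, 5], [303.6, 166.0]), ([310, 165, 3, 4, 9], [311.11, 166.33]), ([311, 172, 3, 3, 6], [311.83, 172.83]), ([305, 178, 6, 2, 10], [307.5, 178.5])]
t 27.85 tcp-pin(stand, mm) [ -98.4   -0.  -278.3] z 0.1217
joints [ 0.577  0.071 -0.665 -0.003 -0.576 -1.575]
R in stand axes [[-0.967, 0.001, 0.256], [0.002, 1.0, 0.003], [-0.256, 0.003, -0.967]] F stand [-0.14 -0.65 -4.43]
27.85 303.16; 27.9 303.07;
```

```bash
python3 -m jog '-0.0019 0 0.0005 0 0 0 0;-0.0019 0 0.0005 0 0 0 0;0 0 0 0 0 0 0'; python3 b.py; python3 sw.py 2 x3
```

```text
time_s: 28.3
position: [0.5126, 0.1054, 0.1219]
eef_rot: [-0.279, 0.952, 0.038, 0.124]
wrist_force: [-0.4, -0.6, -3.0]
width: 0.0154
grip_force: 60.0
t 28.3 tcp-pin(stand, mm) [ -94.    -0.  -278.1] z 0.1219
joints [ 0.577  0.078 -0.657 -0.003 -0.576 -1.575]
R in stand axes [[-0.967, 0.001, 0.257], [0.002, 1.0, 0.003], [-0.257, 0.003, -0.967]] F stand [-0.66 -0.27 -3.01]
side [([341, 152, 4, 10, 27], [342.3, 156.22]), ([343, 169, 4, 5, 14], [344.5, 170.71])]
scene [([300, 165, 4, 4, 6], [301.17, 166.5]), ([309, 165, 2, 4, 7], [309.57, 166.29]), ([310, 172, 2, 3, 6], [310.5, 173.0]), ([303, 177, 6, 3, 11], [305.73, 178.27])]
t 28.4 tcp-pin(stand, mm) [ -94.4   -0.  -278.2] z 0.1218
joints [ 0.577  0.077 -0.658 -0.003 -0.576 -1.575]
R in stand axes [[-0.967, 0.001, 0.256], [0.002, 1.0, 0.003], [-0.256, 0.003, -0.967]] F stand [ 0.12  1.06 -2.49]
28.4 302.55; 28.45 302.46;
```

```bash
python3 -m jog '-0.0019 0 0.0005 0 0 0 0;-0.0019 0 0.0005 0 0 0 0;-0.0019 0 0.0005 0 0 0 0;-0.001 0 0.0003 0 0 0 0;0 0 0 0 0 0 0'; python3 b.py; python3 sw.py 2 x4
```

```text
time_s: 29.05
position: [0.5179, 0.1088, 0.1215]
eef_rot: [-0.279, 0.952, 0.038, 0.123]
wrist_force: [-1.9, -0.8, -3.7]
width: 0.0155
grip_force: 60.0
t 29.05 tcp-pin(stand, mm) [ -87.7   -0.  -278.5] z 0.1215
joints [ 0.577  0.088 -0.646 -0.003 -0.578 -1.575]
R in stand axes [[-0.967, 0.001, 0.255], [0.002, 1.0, 0.003], [-0.255, 0.003, -0.967]] F stand [-2.08  0.36 -3.71]
side [([338, 152, 4, 10, 23], [339.91, 156.39])]
scene [([307, 165, 2, 4, 7], [307.43, 166.29]), ([307, 172, 3, 3, 7], [308.29, 173.0]), ([301, 178, 6, 2, 10], [303.5, 178.4])]
t 29.15 tcp-pin(stand, mm) [ -87.8   -0.  -278.5] z 0.1215
joints [ 0.577  0.088 -0.646 -0.003 -0.578 -1.575]
R in stand axes [[-0.967, 0.001, 0.256], [0.002, 1.0, 0.003], [-0.256, 0.003, -0.967]] F stand [-1.04  0.12 -3.46]
29.15 301.56; 29.2 301.58;
```

```bash
python3 -m jog '-0.0015 0 0.0004 0 0 0 0;-0.0015 0 0.0004 0 0 0 0;-0.001 0 0.0003 0 0 0 0;0 0 0 0 0 0 0'; python3 b.py; python3 sw.py 1 x5
```

```text
time_s: 29.7
position: [0.5213, 0.111, 0.1213]
eef_rot: [-0.279, 0.952, 0.038, 0.123]
wrist_force: [-3.3, -2.2, -5.7]
width: 0.0156
grip_force: 60.0
t 29.7 tcp-pin(stand, mm) [ -83.8    0.  -278.7] z 0.1213
joints [ 0.577  0.095 -0.639 -0.003 -0.579 -1.575]
R in stand axes [[-0.967, 0.001, 0.255], [0.002, 1.0, 0.003], [-0.255, 0.003, -0.967]] F stand [-4.01 -0.09 -5.7 ]
side [([337, 152, 4, 10, 26], [338.5, 156.31])]
scene [([347, 142, 6, 17, 53], [349.34, 149.23]), ([305, 166, 3, 3, 6], [306.17, 166.83]), ([306, 171, 2, 4, 7], [306.43, 172.71]), ([301, 178, 5, 2, 9], [303.22, 178.44])]
t 29.8 tcp-pin(stand, mm) [ -83.7    0.  -278.6] z 0.1214
joints [ 0.577  0.095 -0.639 -0.003 -0.579 -1.575]
R in stand axes [[-0.967, 0.001, 0.255], [0.002, 1.0, 0.003], [-0.255, 0.003, -0.967]] F stand [-3.56 -0.01 -5.38]
29.8 301.61;
```

```bash
python3 -m jog '0.0001 0 0.0015 0 0 0 0;0.0001 0 0.0015 0 0 0 0;0.0001 0 0.0015 0 0 0 0;0.0001 0 0.0015 0 0 0 0;0.0001 0 0.0015 0 0 0 0;0 0 0 0 0 0 0'; python3 b.py; python3 sw.py 1 x6
```

```text
time_s: 30.5
position: [0.5228, 0.112, 0.1142]
eef_rot: [-0.279, 0.952, 0.038, 0.123]
wrist_force: [-1.7, -2.0, -3.4]
width: 0.0156
grip_force: 60.0
t 30.5 tcp-pin(stand, mm) [ -81.9    0.  -285.8] z 0.1142
joints [ 0.577  0.107 -0.645 -0.003 -0.559 -1.575]
R in stand axes [[-0.967, 0.001, 0.256], [0.002, 1.0, 0.003], [-0.256, 0.003, -0.967]] F stand [-2.49 -0.82 -3.41]
side [([336, 154, 5, 10, 22], [338.05, 158.18])]
scene [([346, 144, 5, 7, 24], [348.21, 147.08]), ([348, 152, 4, 9, 17], [349.29, 156.24]), ([305, 167, 2, 3, 5], [305.6, 167.8]), ([305, 173, 3, 4, 8], [306.0, 174.5]), ([301, 178, 5, 2, 9], [303.22, 178.44])]
t 30.6 tcp-pin(stand, mm) [ -82.1    0.  -285.8] z 0.1142
joints [ 0.577  0.107 -0.645 -0.003 -0.56  -1.575]
R in stand axes [[-0.967, 0.001, 0.256], [0.002, 1.0, 0.003], [-0.256, 0.003, -0.967]] F stand [-2.87 -0.15 -3.21]
30.6 301.58;
```

```bash
python3 -m jog '0.0001 0 0.0015 0 0 0 0;0.0001 0 0.0015 0 0 0 0;0.0001 0 0.0015 0 0 0 0;0.0001 0 0.0015 0 0 0 0;0.0001 0 0.0015 0 0 0 0;0.0001 0 0.0015 0 0 0 0;0 0 0 0 0 0 0'; python3 b.py; python3 sw.py 1 x7
```

```text
time_s: 31.4
position: [0.524, 0.1128, 0.1051]
eef_rot: [-0.279, 0.952, 0.038, 0.123]
wrist_force: [-1.5, -1.3, -4.2]
width: 0.0157
grip_force: 60.0
t 31.4 tcp-pin(stand, mm) [ -80.4    0.  -294.9] z 0.1051
joints [ 0.577  0.123 -0.653 -0.003 -0.536 -1.575]
R in stand axes [[-0.967, 0.001, 0.256], [0.002, 1.0, 0.003], [-0.256, 0.003, -0.967]] F stand [-1.95 -0.26 -4.16]
side [([337, 158, 3, 2, 5], [337.8, 158.4]), ([336, 180, 2, 3, 6], [336.5, 181.0])]
scene [([347, 148, 3, 6, 15], [347.93, 150.6]), ([305, 167, 1, 5, 5], [305.0, 169.0]), ([346, 171, 1, 4, 4], [346.0, 172.5]), ([301, 176, 6, 4, 14], [303.93, 177.93])]
t 31.5 tcp-pin(stand, mm) [-8.050e+01  1.000e-01 -2.948e+02] z 0.1052
joints [ 0.577  0.123 -0.653 -0.003 -0.536 -1.575]
R in stand axes [[-0.967, 0.001, 0.255], [0.002, 1.0, 0.003], [-0.255, 0.003, -0.967]] F stand [-2.34 -0.11 -3.86]
31.5 301.61;
```

```bash
python3 -m jog '0.0001 0 0.0015 0 0 0 0;0.0001 0 0.0015 0 0 0 0;0.0001 0 0.0015 0 0 0 0;0.0001 0 0.0015 0 0 0 0;0 0 0 0 0 0 0'; python3 b.py; python3 sw.py 2 x8
```

```text
time_s: 32.1
position: [0.5249, 0.1134, 0.0991]
eef_rot: [-0.279, 0.952, 0.038, 0.123]
wrist_force: [-0.8, -0.8, -4.3]
width: 0.0155
grip_force: 60.0
t 32.1 tcp-pin(stand, mm) [-7.940e+01  1.000e-01 -3.009e+02] z 0.0991
joints [ 0.577  0.134 -0.658 -0.003 -0.521 -1.575]
R in stand axes [[-0.967, 0.001, 0.255], [0.002, 1.0, 0.003], [-0.255, 0.003, -0.967]] F stand [-1.09 -0.27 -4.35]
side [([335, 179, 4, 8, 21], [336.57, 182.62])]
scene [([346, 150, 2, 4, 6], [346.5, 151.5]), ([345, 167, 3, 12, 26], [345.92, 172.58]), ([301, 178, 6, 3, 12], [303.67, 178.75])]
t 32.2 tcp-pin(stand, mm) [-7.960e+01  1.000e-01 -3.008e+02] z 0.0992
joints [ 0.577  0.133 -0.658 -0.003 -0.521 -1.575]
R in stand axes [[-0.967, 0.001, 0.255], [0.002, 1.0, 0.003], [-0.255, 0.003, -0.967]] F stand [-1.93 -0.09 -4.63]
32.2 301.65; 32.25 301.61;
```

```bash
python3 -m jog '0.0001 0 0.0015 0 0 0 0;0.0001 0 0.0015 0 0 0 0;0.0001 0 0.0015 0 0 0 0;0 0 0 0 0 0 0'; python3 sw.py 2 x9
```

```text
time_s: 32.75
position: [0.5264, 0.1144, 0.0953]
eef_rot: [-0.279, 0.951, 0.038, 0.124]
wrist_force: [-0.9, -0.8, -3.5]
width: 0.0152
grip_force: 60.0
t 32.75 tcp-pin(stand, mm) [-7.760e+01  1.000e-01 -3.047e+02] z 0.0953
joints [ 0.577  0.141 -0.661 -0.003 -0.508 -1.575]
R in stand axes [[-0.966, 0.001, 0.257], [0.001, 1.0, 0.003], [-0.257, 0.003, -0.966]] F stand [-1.22 -0.22 -3.49]
32.75 303.32; 32.8 303.18;
```

```bash
python3 -m jog '0.0003 0 0.0013 0 0 0 0;0.0003 0 0.0013 0 0 0 0;0.0003 0 0.0013 0 0 0 0;0 0 0 0 0 0 0'; python3 sw.py 2 y1;  python3 -m jog '0.001 0 -0.0001 0 0 0 0;0.002 0 -0.0002 0 0 0 0;0.002 0 -0.0002 0 0 0 0;0.002 0 -0.0002 0 0 0 0;0.002 0 -0.0002 0 0 0 0;0.002 0 -0.0002 0 0 0 0;0.001 0 -0.0001 0 0 0 0;0 0 0 0 0 0 0'; python3 sw.py 4 y2
```

```text
time_s: 33.3
position: [0.5263, 0.1143, 0.0913]
eef_rot: [-0.279, 0.952, 0.038, 0.124]
wrist_force: [-0.9, 0.2, -3.0]
width: 0.0155
grip_force: 60.0
t 33.3 tcp-pin(stand, mm) [ -77.7    0.  -308.7] z 0.0913
joints [ 0.577  0.147 -0.666 -0.003 -0.498 -1.575]
R in stand axes [[-0.966, 0.001, 0.257], [0.002, 1.0, 0.003], [-0.257, 0.003, -0.966]] F stand [-0.68  0.66 -3.01]
33.3 303.05; 33.35 302.99; time_s: 34.25
position: [0.5158, 0.1076, 0.0893]
eef_rot: [-0.279, 0.952, 0.038, 0.124]
wrist_force: [-0.8, 0.6, -3.0]
width: 0.0157
grip_force: 60.0
t 34.25 tcp-pin(stand, mm) [-9.010e+01  1.000e-01 -3.107e+02] z 0.0893
joints [ 0.577  0.133 -0.691 -0.003 -0.488 -1.575]
R in stand axes [[-0.967, 0.001, 0.256], [0.002, 1.0, 0.003], [-0.256, 0.003, -0.967]] F stand [-0.34  0.93 -3.  ]
34.25 304.13; 34.3 304.14; 34.35 303.98; 34.4 304.07;
```

```bash
python3 -m jog '0.001 0 -0.0001 0 0 0 0;0.002 0 -0.0002 0 0 0 0;0.002 0 -0.0002 0 0 0 0;0.002 0 -0.0002 0 0 0 0;0.002 0 -0.0002 0 0 0 0;0.002 0 -0.0002 0 0 0 0;0.002 0 -0.0002 0 0 0 0;0.002 0 -0.0002 0 0 0 0;0.002 0 -0.0002 0 0 0 0;0.001 0 -0.0001 0 0 0 0;0 0 0 0 0 0 0'; python3 sw.py 4 y3
```

```text
time_s: 35.6
position: [0.5013, 0.0983, 0.0868]
eef_rot: [-0.279, 0.951, 0.038, 0.124]
wrist_force: [-0.4, -0.0, -0.4]
width: 0.0155
grip_force: 60.0
t 35.6 tcp-pin(stand, mm) [-1.074e+02  1.000e-01 -3.132e+02] z 0.0868
joints [ 0.577  0.11  -0.726 -0.003 -0.474 -1.575]
R in stand axes [[-0.966, 0.001, 0.257], [0.002, 1.0, 0.003], [-0.257, 0.003, -0.966]] F stand [-0.33  0.21 -0.4 ]
35.6 308.51; 35.65 308.28; 35.7 308.28; 35.75 308.25;
```

```bash
python3 -m jog '-0.001 0 0.0003 0 0 0 0;-0.0018 0 0.0005 0 0 0 0;-0.0018 0 0.0005 0 0 0 0;-0.0018 0 0.0005 0 0 0 0;-0.0018 0 0.0005 0 0 0 0;-0.0018 0 0.0005 0 0 0 0;-0.001 0 0.0003 0 0 0 0;0 0 0 0 0 0 0'; python3 sw.py 4 y4
python3 - <<'E'
from bench import cams
from h import *
out=[]
for n,x0,y0 in(("side",275,125),("scene",285,110)):
    im=cams.grab_frame(n)["image"];out.append(cv2.resize(im[y0:y0+120,x0:x0+80],(400,600),interpolation=cv2.INTER_CUBIC))
cv2.imwrite("pics/q.png",np.hstack(out))
E
```

```text
time_s: 36.65
position: [0.5109, 0.1045, 0.0864]
eef_rot: [-0.279, 0.952, 0.038, 0.124]
wrist_force: [-0.6, -0.8, 2.3]
width: 0.0157
grip_force: 60.0
t 36.65 tcp-pin(stand, mm) [-9.600e+01  1.000e-01 -3.136e+02] z 0.0864
joints [ 0.577  0.128 -0.706 -0.003 -0.477 -1.575]
R in stand axes [[-0.966, 0.001, 0.257], [0.002, 1.0, 0.003], [-0.257, 0.003, -0.966]] F stand [-0.93 -0.31  2.3 ]
36.65 304.94; 36.7 305.1; 36.75 305.13; 36.8 305.08;
```

View pics/q.png

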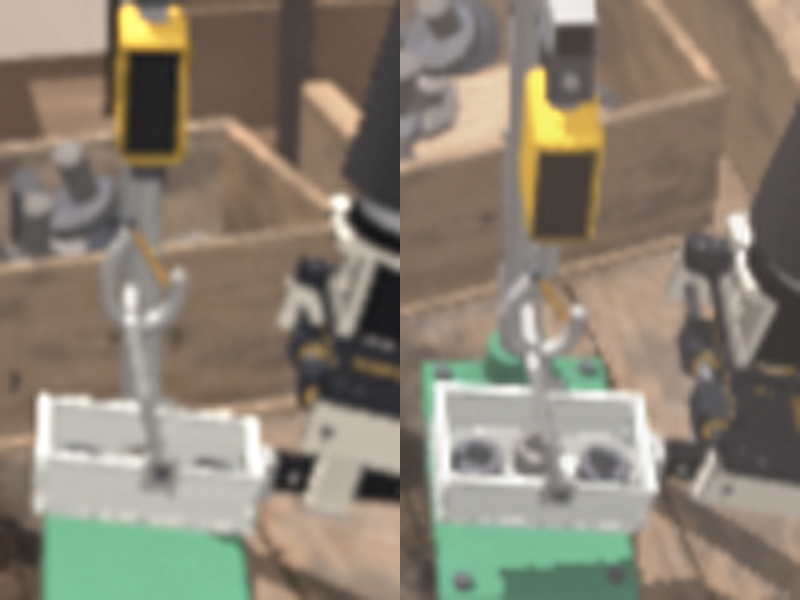

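```bash
python3 -m jog '0 0 0 0 0 0 0;0 0 0 0 0 0 0;0 0 0 0 0 0 0;0 0 0 0 0 0 0' 20; python3 sw.py 2 y5;python3 -m jog '0 0 0 0 0 0 0;0 0 0 0 0 0 0;0 0 0 0 0 0 0;0 0 0 0 0 0 0' 8; python3 sw.py 4 y6
```

```text
time_s: 37.4
position: [0.5105, 0.1042, 0.0861]
eef_rot: [-0.279, 0.952, 0.038, 0.123]
wrist_force: [-0.0, -0.5, 0.0]
width: 0.0156
grip_force: 20.0
t 37.4 tcp-pin(stand, mm) [-9.650e+01  1.000e-01 -3.139e+02] z 0.0861
joints [ 0.577  0.128 -0.706 -0.003 -0.478 -1.575]
R in stand axes [[-0.967, 0.001, 0.256], [0.002, 1.0, 0.003], [-0.256, 0.003, -0.967]] F stand [-0.29 -0.38  0.01]
37.4 305.38; 37.45 305.28; time_s: 37.95
position: [0.5104, 0.1042, 0.0861]
eef_rot: [-0.279, 0.952, 0.038, 0.123]
wrist_force: [-0.6, -1.0, -0.9]
width: 0.016
grip_force: 8.0
t 37.95 tcp-pin(stand, mm) [-9.650e+01  1.000e-01 -3.139e+02] z 0.0861
joints [ 0.577  0.128 -0.706 -0.003 -0.478 -1.575]
R in stand axes [[-0.967, 0.001, 0.256], [0.002, 1.0, 0.003], [-0.256, 0.003, -0.967]] F stand [-1.   -0.5  -0.94]
37.95 305.33; 38.0 305.35; 38.05 305.28; 38.1 305.15;
```

```bash
python3 -m jog '-0.0009 0 0.0014 0 -0.012 0 0;-0.0009 0 0.0014 0 -0.012 0 0;-0.0009 0 0.0014 0 -0.012 0 0;-0.0009 0 0.0014 0 -0.012 0 0;-0.0009 0 0.0014 0 -0.012 0 0;-0.0009 0 0.0014 0 -0.012 0 0;-0.0009 0 0.0014 0 -0.012 0 0;-0.0009 0 0.0014 0 -0.012 0 0;0 0 0 0 0 0 0;0 0 0 0 0 0 0' 8
python3 - <<'E'
from st import *
from bench import cams
show();F=[]
f=cams.grab_frame("side");hsv=cv2.cvtColor(f["image"],cv2.COLOR_BGR2HSV);m=cv2.inRange(hsv,(0,0,165),(180,45,255))
for i in range(8): cams.grab_frame("side");F.append(A@robot.observe()["wrist_force"])
print("F mean",np.mean(F,0).round(2))
r=cv2.minAreaRect(big(m,(278,195,52,40)));print("pan rect",r)
E
python3 sw.py 3 y7
```

```text
time_s: 39.2
position: [0.5193, 0.1098, 0.0778]
eef_rot: [-0.277, 0.945, 0.051, 0.169]
wrist_force: [0.7, 0.6, -2.1]
width: 0.0162
grip_force: 8.0
t 39.2 tcp-pin(stand, mm) [-8.610e+01  1.000e-01 -3.222e+02] z 0.0778
joints [ 0.578  0.126 -0.774 -0.002 -0.315 -1.577]
R in stand axes [[-0.938, 0.001, 0.348], [0.002, 1.0, 0.003], [-0.348, 0.003, -0.938]] F stand [ 0.96  0.11 -2.06]
F mean [-0.2  -0.13 -1.74]
pan rect ((302.6979675292969, 212.71141052246094), (48.080604553222656, 34.641204833984375), 10.007979393005371)
t 39.65 tcp-pin(stand, mm) [-8.610e+01  1.000e-01 -3.223e+02] z 0.0777
joints [ 0.578  0.126 -0.774 -0.002 -0.315 -1.577]
R in stand axes [[-0.938, 0.001, 0.348], [0.002, 1.0, 0.003], [-0.348, 0.003, -0.938]] F stand [ 0.03 -1.29 -1.05]
39.65 305.12; 39.7 305.08; 39.75 305.08;
```

```bash
python3 -m jog '-0.0009 0 0.0015 0 -0.01 0 0;-0.0009 0 0.0015 0 -0.01 0 0;-0.0009 0 0.0015 0 -0.01 0 0;-0.0009 0 0.0015 0 -0.01 0 0;-0.0009 0 0.0015 0 -0.01 0 0;0 0 0 0 0 0 0;0 0 0 0 0 0 0' 5
python3 - <<'E'
from st import *
from bench import cams
show();F=[]
f=cams.grab_frame("side");hsv=cv2.cvtColor(f["image"],cv2.COLOR_BGR2HSV);m=cv2.inRange(hsv,(0,0,165),(180,45,255))
for i in range(6): cams.grab_frame("side");F.append(A@robot.observe()["wrist_force"])
print("F mean",np.mean(F,0).round(2))
r=cv2.minAreaRect(big(m,(278,195,52,40)));print("pan rect",r)
E
python3 sw.py 3 y8
```

```text
time_s: 40.55
position: [0.5249, 0.1135, 0.0723]
eef_rot: [-0.275, 0.94, 0.058, 0.193]
wrist_force: [-0.5, -1.5, -0.1]
width: 0.0161
grip_force: 5.0
t 40.55 tcp-pin(stand, mm) [-7.930e+01  1.000e-01 -3.277e+02] z 0.0723
joints [ 0.578  0.134 -0.809 -0.    -0.223 -1.579]
R in stand axes [[-0.919, 0.001, 0.394], [0.002, 1.0, 0.003], [-0.394, 0.003, -0.919]] F stand [-1.27 -1.02 -0.08]
F mean [-0.25 -0.01 -0.39]
pan rect ((301.3704528808594, 212.67539978027344), (48.44182205200195, 34.699459075927734), 13.240518569946289)
t 40.9 tcp-pin(stand, mm) [-7.930e+01  1.000e-01 -3.277e+02] z 0.0723
joints [ 0.578  0.134 -0.809 -0.    -0.223 -1.578]
R in stand axes [[-0.919, 0.001, 0.394], [0.002, 1.0, 0.003], [-0.394, 0.003, -0.919]] F stand [-0.79 -0.04 -1.18]
40.9 305.07; 40.95 305.13; 41.0 305.08;
```

```bash
python3 -m jog '0.0009 0 -0.0004 0 0 0 0;0.0009 0 -0.0004 0 0 0 0;0.0009 0 -0.0004 0 0 0 0;0 0 0 0 0 0 0;0 0 0 0 0 0 0' 4; python3 sw.py 3 y9; python3 -m jog '0 0 0 0 0 0 0.018;0 0 0 0 0 0 0.024;0 0 0 0 0 0 0.035;0 0 0 0 0 0 0.05;0 0 0 0 0 0 0.06;0 0 0 0 0 0 0.06'; python3 sw.py 10 y10
```

```text
time_s: 41.6
position: [0.5225, 0.112, 0.0724]
eef_rot: [-0.275, 0.94, 0.058, 0.193]
wrist_force: [-1.1, 0.1, -1.3]
width: 0.0161
grip_force: 4.0
t 41.6 tcp-pin(stand, mm) [-8.220e+01  1.000e-01 -3.276e+02] z 0.0724
joints [ 0.578  0.13  -0.814 -0.    -0.221 -1.579]
R in stand axes [[-0.919, 0.001, 0.394], [0.002, 1.0, 0.003], [-0.394, 0.003, -0.919]] F stand [-0.83  0.67 -1.34]
41.6 306.5; 41.65 306.44; 41.7 306.36; time_s: 42.4
position: [0.5225, 0.112, 0.0724]
eef_rot: [-0.275, 0.94, 0.058, 0.193]
wrist_force: [-0.2, 0.1, 0.1]
width: 0.0504
grip_force: 0.0
t 42.4 tcp-pin(stand, mm) [-8.210e+01  1.000e-01 -3.276e+02] z 0.0724
joints [ 0.578  0.13  -0.814 -0.    -0.222 -1.579]
R in stand axes [[-0.919, 0.001, 0.394], [0.002, 1.0, 0.003], [-0.394, 0.003, -0.919]] F stand [-0.12  0.21  0.12]
42.4 308.62; 42.45 308.7; 42.5 307.96; 42.55 305.66; 42.6 305.79; 42.65 305.86; 42.7 305.77; 42.75 305.81; 42.8 305.72; 42.85 305.73;
```

```bash
python3 -m jog '0 0 -0.005 0 0 0 0.06;0 0 -0.01 0 0 0 0.06;0 0 -0.015 0 0 0 0.06;0 0 -0.015 0 0 0 0.06;0 0 -0.015 0 0 0 0.06;0 0 -0.015 0 0 0 0.06;0 0 -0.015 0 0 0 0.06;0 0 -0.01 0 0 0 0.06;0 0 0 0 0 0 0.06;0 0 0 0 0 0 0.06'
python3 - <<'E'
from st import *
from bench import cams
show();out=[]
for i in range(14):
    f=cams.grab_frame("side");hsv=cv2.cvtColor(f["image"],cv2.COLOR_BGR2HSV);m=cv2.inRange(hsv,(0,0,165),(180,45,255))
    r=cv2.minAreaRect(big(m,(278,195,55,45)));M=cv2.moments(cv2.inRange(hsv,(20,140,120),(35,255,255))[80:200,270:340],True)
    out.append((r[0][0],r[0][1],r[2],M["m10"]/M["m00"]+270))
print(np.round(out,2))
E
```

```text
time_s: 43.95
position: [0.4895, 0.0904, 0.1645]
eef_rot: [-0.275, 0.94, 0.058, 0.193]
wrist_force: [-0.4, 0.6, -0.1]
width: 0.06
grip_force: 0.0
t 43.95 tcp-pin(stand, mm) [-1.216e+02 -1.000e-01 -2.355e+02] z 0.1645
joints [ 0.578 -0.091 -0.756 -0.    -0.5   -1.579]
R in stand axes [[-0.919, 0.001, 0.395], [0.002, 1.0, 0.003], [-0.395, 0.003, -0.919]] F stand [-0.03  0.69 -0.13]Traceback (most recent call last):
  File "<stdin>", line 5, in <module>
ValueError: 200 camera calls are used up
```

```bash
Z='0 0 0 0 0 0 0.06;0 0 0 0 0 0 0.06;0 0 0 0 0 0 0.06;0 0 0 0 0 0 0.06;0 0 0 0 0 0 0.06'; echo skip; python3 -m jog '0.01 0 -0.01 0 0 0 0.06;0.01 0 -0.01 0 0 0 0.06;0 0 0 0 0 0 0.06;0 0 0 0 0 0 0.06;0 0 0 0 0 0 0.06;0 0 0 0 0 0 0.06;0 0 0 0 0 0 0.06;0 0 0 0 0 0 0.06;0 0 0 0 0 0 0.06;0 0 0 0 0 0 0.06;0 0 0 0 0 0 0.06;0 0 0 0 0 0 0.06;0 0 0 0 0 0 0.06;0 0 0 0 0 0 0.06;0 0 0 0 0 0 0.06;0 0 0 0 0 0 0.06;0 0 0 0 0 0 0.06;0 0 0 0 0 0 0.06;0 0 0 0 0 0 0.06;0 0 0 0 0 0 0.06'
python3 -m jog '0 0 0 0 0 0 0.06;0 0 0 0 0 0 0.06;0 0 0 0 0 0 0.06;0 0 0 0 0 0 0.06;0 0 0 0 0 0 0.06;0 0 0 0 0 0 0.06;0 0 0 0 0 0 0.06;0 0 0 0 0 0 0.06;0 0 0 0 0 0 0.06;0 0 0 0 0 0 0.06;0 0 0 0 0 0 0.06;0 0 0 0 0 0 0.06;0 0 0 0 0 0 0.06;0 0 0 0 0 0 0.06;0 0 0 0 0 0 0.06;0 0 0 0 0 0 0.06;0 0 0 0 0 0 0.06;0 0 0 0 0 0 0.06;0 0 0 0 0 0 0.06;0 0 0 0 0 0 0.06'|head -1
python3 -m jog '0 0 0 0 0 0 0.06;0 0 0 0 0 0 0.06;0 0 0 0 0 0 0.06;0 0 0 0 0 0 0.06;0 0 0 0 0 0 0.06;0 0 0 0 0 0 0.06;0 0 0 0 0 0 0.06;0 0 0 0 0 0 0.06;0 0 0 0 0 0 0.06;0 0 0 0 0 0 0.06;0 0 0 0 0 0 0.06;0 0 0 0 0 0 0.06;0 0 0 0 0 0 0.06;0 0 0 0 0 0 0.06;0 0 0 0 0 0 0.06;0 0 0 0 0 0 0.06;0 0 0 0 0 0 0.06;0 0 0 0 0 0 0.06;0 0 0 0 0 0 0.06;0 0 0 0 0 0 0.06'|head -1
python3 -m jog '0 0 0 0 0 0 0.06;0 0 0 0 0 0 0.06;0 0 0 0 0 0 0.06;0 0 0 0 0 0 0.06;0 0 0 0 0 0 0.06;0 0 0 0 0 0 0.06;0 0 0 0 0 0 0.06;0 0 0 0 0 0 0.06;0 0 0 0 0 0 0.06;0 0 0 0 0 0 0.06;0 0 0 0 0 0 0.06;0 0 0 0 0 0 0.06;0 0 0 0 0 0 0.06;0 0 0 0 0 0 0.06;0 0 0 0 0 0 0.06;0 0 0 0 0 0 0.06;0 0 0 0 0 0 0.06;0 0 0 0 0 0 0.06;0 0 0 0 0 0 0.06;0 0 0 0 0 0 0.06'|head -1
python3 -m jog '0 0 0 0 0 0 0.06;0 0 0 0 0 0 0.06;0 0 0 0 0 0 0.06;0 0 0 0 0 0 0.06;0 0 0 0 0 0 0.06;0 0 0 0 0 0 0.06;0 0 0 0 0 0 0.06;0 0 0 0 0 0 0.06;0 0 0 0 0 0 0.06;0 0 0 0 0 0 0.06;0 0 0 0 0 0 0.06;0 0 0 0 0 0 0.06;0 0 0 0 0 0 0.06;0 0 0 0 0 0 0.06;0 0 0 0 0 0 0.06;0 0 0 0 0 0 0.06;0 0 0 0 0 0 0.06;0 0 0 0 0 0 0.06;0 0 0 0 0 0 0.06;0 0 0 0 0 0 0.06'|head -1
python3 -m jog '0 0 0 0 0 0 0.06;0 0 0 0 0 0 0.06;0 0 0 0 0 0 0.06;0 0 0 0 0 0 0.06;0 0 0 0 0 0 0.06;0 0 0 0 0 0 0.06;0 0 0 0 0 0 0.06;0 0 0 0 0 0 0.06;0 0 0 0 0 0 0.06;0 0 0 0 0 0 0.06;0 0 0 0 0 0 0.06;0 0 0 0 0 0 0.06;0 0 0 0 0 0 0.06;0 0 0 0 0 0 0.06;0 0 0 0 0 0 0.06;0 0 0 0 0 0 0.06;0 0 0 0 0 0 0.06;0 0 0 0 0 0 0.06;0 0 0 0 0 0 0.06;0 0 0 0 0 0 0.06'|head -1
```

```text
skip
time_s: 46.0
position: [0.4674, 0.0762, 0.1748]
eef_rot: [-0.275, 0.94, 0.058, 0.193]
wrist_force: [-0.2, -0.0, 0.1]
width: 0.0603
grip_force: 0.0
time_s: 48.0
time_s: 50.0
time_s: 52.0
time_s: 54.0
time_s: 56.0
```

```bash
python3 -m jog '0 0 0 0 0 0 0.06;0 0 0 0 0 0 0.06;0 0 0 0 0 0 0.06;0 0 0 0 0 0 0.06;0 0 0 0 0 0 0.06;0 0 0 0 0 0 0.06;0 0 0 0 0 0 0.06;0 0 0 0 0 0 0.06;0 0 0 0 0 0 0.06;0 0 0 0 0 0 0.06;0 0 0 0 0 0 0.06;0 0 0 0 0 0 0.06;0 0 0 0 0 0 0.06;0 0 0 0 0 0 0.06;0 0 0 0 0 0 0.06;0 0 0 0 0 0 0.06;0 0 0 0 0 0 0.06;0 0 0 0 0 0 0.06;0 0 0 0 0 0 0.06;0 0 0 0 0 0 0.06'|head -1
python3 -m jog '0 0 0 0 0 0 0.06;0 0 0 0 0 0 0.06;0 0 0 0 0 0 0.06;0 0 0 0 0 0 0.06;0 0 0 0 0 0 0.06;0 0 0 0 0 0 0.06;0 0 0 0 0 0 0.06;0 0 0 0 0 0 0.06;0 0 0 0 0 0 0.06;0 0 0 0 0 0 0.06;0 0 0 0 0 0 0.06;0 0 0 0 0 0 0.06;0 0 0 0 0 0 0.06;0 0 0 0 0 0 0.06;0 0 0 0 0 0 0.06;0 0 0 0 0 0 0.06;0 0 0 0 0 0 0.06;0 0 0 0 0 0 0.06;0 0 0 0 0 0 0.06;0 0 0 0 0 0 0.06'
python3 -c "
from bench import robot
print(robot.finish_job())"
```

```text
time_s: 58.0
time_s: 60.0
position: [0.4674, 0.0762, 0.1748]
eef_rot: [-0.275, 0.94, 0.058, 0.193]
wrist_force: [1.0, 0.4, -0.1]
width: 0.0602
grip_force: 0.0
the job is handed in; nothing more can be done
None
```

I steadied the scale, hung the pan behind the shut latch, released it and backed the gripper clear, then handed the job in at 60 s; the camera calls ran out after release, so I could not confirm by eye that the pan hung still, and no verdict was returned.

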